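# Crate the charged battery packs in reverse order

## Task

Move the four charged battery packs from the charger to the aluminium crate, one upright in each compartment, in reverse order: the pack nearest the charger's black end goes in the compartment farthest from the crate's black end, and so on along the row. Set each pack down on the compartment floor without dropping it, and do not disturb the mug.

Things in the scene. Friction and masses are not known exactly. Their poses are not given: they have to be found in the camera images.
- pack_red: red battery pack, loose upright block 40 (x) x 26 (y) x 60 mm high with a black foot band, 0.1 to 0.2 kg; origin at the centre of its underside, z up. Starts standing in the red cradle, axes along the cradle's. Grip near the top across the 40 mm (fingers at +x and -x, both free); neighbours in y are only 28 mm (charger) or 22 mm (crate) away.
- pack_yellow: yellow battery pack, loose upright block 40 (x) x 26 (y) x 60 mm high with a black foot band, 0.1 to 0.2 kg; origin at the centre of its underside, z up. Starts standing in the yellow cradle, axes along the cradle's. Grip near the top across the 40 mm (fingers at +x and -x, both free); neighbours in y are only 28 mm (charger) or 22 mm (crate) away.
- pack_green: green battery pack, loose upright block 40 (x) x 26 (y) x 60 mm high with a black foot band, 0.1 to 0.2 kg; origin at the centre of its underside, z up. Starts standing in the green cradle, axes along the cradle's. Grip near the top across the 40 mm (fingers at +x and -x, both free); neighbours in y are only 28 mm (charger) or 22 mm (crate) away.
- pack_blue: blue battery pack, loose upright block 40 (x) x 26 (y) x 60 mm high with a black foot band, 0.1 to 0.2 kg; origin at the centre of its underside, z up. Starts standing in the blue cradle, axes along the cradle's. Grip near the top across the 40 mm (fingers at +x and -x, both free); neighbours in y are only 28 mm (charger) or 22 mm (crate) away.
- cradle_red: red cradle, fixed on the grey charger: pocket 46 (x) x 32 (y) mm, walls 12 mm high, floor 4 mm; origin at its underside centre, 12 mm above the worktop; the red pack starts in it. The 4 cradles stand in a row along y, 54 mm apart, colours in any order; every cradle's y points to the charger's black end (power unit 36 mm high).
- cradle_yellow: yellow cradle, fixed on the grey charger: pocket 46 (x) x 32 (y) mm, walls 12 mm high, floor 4 mm; origin at its underside centre, 12 mm above the worktop; the yellow pack starts in it. The 4 cradles stand in a row along y, 54 mm apart, colours in any order; every cradle's y points to the charger's black end (power unit 36 mm high).
- cradle_green: green cradle, fixed on the grey charger: pocket 46 (x) x 32 (y) mm, walls 12 mm high, floor 4 mm; origin at its underside centre, 12 mm above the worktop; the green pack starts in it. The 4 cradles stand in a row along y, 54 mm apart, colours in any order; every cradle's y points to the charger's black end (power unit 36 mm high).
- cradle_blue: blue cradle, fixed on the grey charger: pocket 46 (x) x 32 (y) mm, walls 12 mm high, floor 4 mm; origin at its underside centre, 12 mm above the worktop; the blue pack starts in it. The 4 cradles stand in a row along y, 54 mm apart, colours in any order; every cradle's y points to the charger's black end (power unit 36 mm high).
- crate: aluminium crate, fixed on the worktop, 66 (x) x 196 mm (y), walls 22 mm high, 4 thick, floor top 4 mm above the origin; black grip block 36 mm high at its +y end. Four empty compartments in a row along y, centred at y = -72, -24, +24, +72 mm, each 58 (x) x 44 mm (y) inside, dark floor. Origin at worktop level, mid row; y points to the black end.
- mug: white mug, a bystander beyond the work, 80 mm across and 85 mm high with a handle; loose, origin at the centre of its underside.
There are look-alikes about, which are no part of the job. What is shaped like the pack_yellow but turquoise is not meant.

How it is judged (in metres and radians):
At the end, for the whole second after the job is handed in: All four packs upright (0.12 rad), at rest on the crate floor (5 mm), one per compartment (14 mm from its centre in x and y); their order from the crate's black end is the reverse of that of the like-coloured cradles from the charger's black end (x of pack_red in the frame of crate between -0.014 and 0.014 m and (y of pack_red in the frame of crate between -0.086 and -0.058 m or y of pack_red in the frame of crate between -0.038 and -0.01 m or y of pack_red in the frame of crate between 0.01 and 0.038 m or y of pack_red in the frame of crate between 0.058 and 0.086 m) and z of pack_red in the frame of crate between -0.001 and 0.009 m and angle between each of pack_red, pack_yellow, pack_green, pack_blue's own z axis and vertical below 0.12 rad and linear speed of each of pack_red, pack_yellow, pack_green, pack_blue below 0.02 m/s and angular speed of each of pack_red, pack_yellow, pack_green, pack_blue below 0.2 rad/s and x of pack_yellow in the frame of crate between -0.014 and 0.014 m and (y of pack_yellow in the frame of crate between -0.086 and -0.058 m or y of pack_yellow in the frame of crate between -0.038 and -0.01 m or y of pack_yellow in the frame of crate between 0.01 and 0.038 m or y of pack_yellow in the frame of crate between 0.058 and 0.086 m) and z of pack_yellow in the frame of crate between -0.001 and 0.009 m and x of pack_green in the frame of crate between -0.014 and 0.014 m and (y of pack_green in the frame of crate between -0.086 and -0.058 m or y of pack_green in the frame of crate between -0.038 and -0.01 m or y of pack_green in the frame of crate between 0.01 and 0.038 m or y of pack_green in the frame of crate between 0.058 and 0.086 m) and z of pack_green in the frame of crate between -0.001 and 0.009 m and x of pack_blue in the frame of crate between -0.014 and 0.014 m and (y of pack_blue in the frame of crate between -0.086 and -0.058 m or y of pack_blue in the frame of crate between -0.038 and -0.01 m or y of pack_blue in the frame of crate between 0.01 and 0.038 m or y of pack_blue in the frame of crate between 0.058 and 0.086 m) and z of pack_blue in the frame of crate between -0.001 and 0.009 m and ((y of cradle_red in the frame of cradle_yellow above 0 m and ((y of pack_red in the frame of crate below -0.048 m and y of pack_yellow in the frame of crate above -0.048 m) or (y of pack_red in the frame of crate below 0 m and y of pack_yellow in the frame of crate above 0 m) or (y of pack_red in the frame of crate below 0.048 m and y of pack_yellow in the frame of crate above 0.048 m))) or (y of cradle_red in the frame of cradle_yellow below 0 m and ((y of pack_yellow in the frame of crate below -0.048 m and y of pack_red in the frame of crate above -0.048 m) or (y of pack_yellow in the frame of crate below 0 m and y of pack_red in the frame of crate above 0 m) or (y of pack_yellow in the frame of crate below 0.048 m and y of pack_red in the frame of crate above 0.048 m)))) and ((y of cradle_red in the frame of cradle_green above 0 m and ((y of pack_red in the frame of crate below -0.048 m and y of pack_green in the frame of crate above -0.048 m) or (y of pack_red in the frame of crate below 0 m and y of pack_green in the frame of crate above 0 m) or (y of pack_red in the frame of crate below 0.048 m and y of pack_green in the frame of crate above 0.048 m))) or (y of cradle_red in the frame of cradle_green below 0 m and ((y of pack_green in the frame of crate below -0.048 m and y of pack_red in the frame of crate above -0.048 m) or (y of pack_green in the frame of crate below 0 m and y of pack_red in the frame of crate above 0 m) or (y of pack_green in the frame of crate below 0.048 m and y of pack_red in the frame of crate above 0.048 m)))) and ((y of cradle_red in the frame of cradle_blue above 0 m and ((y of pack_red in the frame of crate below -0.048 m and y of pack_blue in the frame of crate above -0.048 m) or (y of pack_red in the frame of crate below 0 m and y of pack_blue in the frame of crate above 0 m) or (y of pack_red in the frame of crate below 0.048 m and y of pack_blue in the frame of crate above 0.048 m))) or (y of cradle_red in the frame of cradle_blue below 0 m and ((y of pack_blue in the frame of crate below -0.048 m and y of pack_red in the frame of crate above -0.048 m) or (y of pack_blue in the frame of crate below 0 m and y of pack_red in the frame of crate above 0 m) or (y of pack_blue in the frame of crate below 0.048 m and y of pack_red in the frame of crate above 0.048 m)))) and ((y of cradle_yellow in the frame of cradle_green above 0 m and ((y of pack_yellow in the frame of crate below -0.048 m and y of pack_green in the frame of crate above -0.048 m) or (y of pack_yellow in the frame of crate below 0 m and y of pack_green in the frame of crate above 0 m) or (y of pack_yellow in the frame of crate below 0.048 m and y of pack_green in the frame of crate above 0.048 m))) or (y of cradle_yellow in the frame of cradle_green below 0 m and ((y of pack_green in the frame of crate below -0.048 m and y of pack_yellow in the frame of crate above -0.048 m) or (y of pack_green in the frame of crate below 0 m and y of pack_yellow in the frame of crate above 0 m) or (y of pack_green in the frame of crate below 0.048 m and y of pack_yellow in the frame of crate above 0.048 m)))) and ((y of cradle_yellow in the frame of cradle_blue above 0 m and ((y of pack_yellow in the frame of crate below -0.048 m and y of pack_blue in the frame of crate above -0.048 m) or (y of pack_yellow in the frame of crate below 0 m and y of pack_blue in the frame of crate above 0 m) or (y of pack_yellow in the frame of crate below 0.048 m and y of pack_blue in the frame of crate above 0.048 m))) or (y of cradle_yellow in the frame of cradle_blue below 0 m and ((y of pack_blue in the frame of crate below -0.048 m and y of pack_yellow in the frame of crate above -0.048 m) or (y of pack_blue in the frame of crate below 0 m and y of pack_yellow in the frame of crate above 0 m) or (y of pack_blue in the frame of crate below 0.048 m and y of pack_yellow in the frame of crate above 0.048 m)))) and ((y of cradle_green in the frame of cradle_blue above 0 m and ((y of pack_green in the frame of crate below -0.048 m and y of pack_blue in the frame of crate above -0.048 m) or (y of pack_green in the frame of crate below 0 m and y of pack_blue in the frame of crate above 0 m) or (y of pack_green in the frame of crate below 0.048 m and y of pack_blue in the frame of crate above 0.048 m))) or (y of cradle_green in the frame of cradle_blue below 0 m and ((y of pack_blue in the frame of crate below -0.048 m and y of pack_green in the frame of crate above -0.048 m) or (y of pack_blue in the frame of crate below 0 m and y of pack_green in the frame of crate above 0 m) or (y of pack_blue in the frame of crate below 0.048 m and y of pack_green in the frame of crate above 0.048 m))))); the robot touches nothing.
It fails at once if the red pack falls freely (faster than 0.7 m/s, a drop of about 25 mm) (contact force between pack_red and the fingers below 0.05 N and linear speed of pack_red above 0.7 m/s).
It fails at once if the yellow pack falls freely (faster than 0.7 m/s, a drop of about 25 mm) (contact force between pack_yellow and the fingers below 0.05 N and linear speed of pack_yellow above 0.7 m/s).
It fails at once if the green pack falls freely (faster than 0.7 m/s, a drop of about 25 mm) (contact force between pack_green and the fingers below 0.05 N and linear speed of pack_green above 0.7 m/s).
It fails at once if the blue pack falls freely (faster than 0.7 m/s, a drop of about 25 mm) (contact force between pack_blue and the fingers below 0.05 N and linear speed of pack_blue above 0.7 m/s).
It fails at once if the mug is shoved more than 30 mm or tipped (distance of mug from where it was at the start of the episode above 0.03 m or angle between mug's own z axis and vertical above 0.3 rad).
It also fails if it takes over 99 s, if anything falls off the work surface, if the arm or the gripper's body presses on something with over 40 N, if the wrist force passes 120 N, or if a joint passes its speed limit or range.

## Robot

A 7-joint arm with a two-finger parallel gripper is mounted at the origin on the work surface. World frame = base frame: x ahead of the robot, y to its left, z up, the work surface at z = 0. Lengths are in m, angles in degrees, forces in N, time in s.
With the tool pointing down it reaches from about 0.35 to 0.9 m from the base axis. Payload 7.2 kg.
Tool frame: the origin (TCP) lies midway between the tips of the shut fingers; the grasp point (between the pads) lies 19 mm behind it; z points along the fingers, y is the direction in which the jaws open and shut (so a half turn about z gives the same grasp; the last joint's range is limited). The gripper opens to 88 mm and grips with 3 to 60 N. Pads are 20 mm wide; open, the fingers measure 115 mm over their backs; the gripper's body (75 mm by 178 mm) begins 61 mm behind the grasp point.
Start: joints at [69.832, 23.554, -0.728, 91.456, 0.321, 64.991, -4.71], TCP at [0.175, -0.6, 0.223] pointing down, gripper open.
Joint ranges: [-169.25, 169.25], [-16.82, 113.86], [-84.01, 82.57], [7.8, 145.47], [-59.2, 239.2], [7.22, 106.19], [-163.78, 163.78]. Speed limits (degrees/s): [136.94, 136.94, 172.46, 172.46, 180, 180, 180].

## Interface

Orientations are given as a 3x3 rotation matrix whose columns are the frame's x, y, z axes.
In Python, from bench import bot gives the robot as it stands.
- The arm moves only by the tool carry_out, never from a script. Its argument "moves" is text: rows parted by semicolons, each of 7 numbers parted by spaces: the shift along the tool's x, y, z in units of 25 mm (1.0 is 25 mm), then the turn, a rotation vector about the tool's x, y, z in units of 10 degrees (1.0 is 10 degrees), then the opening, from 0 (shut) to 1 (fully open). A call has 1 to 8 rows; each row shifts and turns the pose as measured when the row begins, along the tool's axes as they then stand; what a row does not reach is not made up. A row lasts 1/8 s, in which the tool goes at most 62.5 mm and 10.7 degrees, less where a joint would pass 70% of its speed; a pose out of reach is approached as far as the arm can. A call is refused whole if a number of a shift passes 1 or a number of a turn 1, either way. A call with a gripper value outside its range is refused whole. The fingers move at their own pace and stop on an object; the grip force is fixed at half the most. Time passes only in rows, so rows that do not move let the fingers close. It gives the time, the measured TCP pose, the force and the opening at its end, in the units of the state.
- bot.observe(): the state, without advancing time (a new reading comes with each control period).
- bot.snapshot(name): name is "scene" or "top" or "wrist"; returns a dict with "pixels" (420x560x3 uint8, red, green, blue), "fx", "fy", "cx", "cy" (pixels), "xyz" and "orientation" of the camera in the world. Camera axes: x right, y up, looking along -z (the intrinsics and any distortion apply to the point x, -y, -z); pixel columns grow to the right and rows downward; lengths in m; the calibration is good to about 2 mm. A picture is of the moment at which its call begins. There is no depth.
- bot.hand_in(): hands the job in, once; it reports no verdict.
The state is a dict: "clock": time; "joint_pos": joint angles; "joint_velocities": joint speeds; "joint_torque": joint torques, N m; "position": TCP position; "tool_rot": TCP orientation; "force": force on the tool from outside, world axes, zero at the start; "wrist_torque": the same for the moment, N m; "width": opening from 0.0 (shut) to 1.0 (fully open).
Only numpy, scipy, OpenCV 4.12 (cv2) and the standard library are available. Lean on these libraries where they do the work, as an engineer would, in place of code of your own. Each camera call takes 0.05 s, during which the arm holds its last target.

## Working session

There is one attempt and no reset: what is moved stays moved. The work goes in short steps, Python scripts to look and compute and a tool call to move; the robot and the scene stay as the last step left them, time stands still between calls to the robot, and variables do not carry over. Pictures are saved under pics/ and viewed, and the job is handed in when it is done.

Besides the shell and the picture viewer there is one more tool, called after ">>>" as name(argument=value, ...) on one line, values as JSON. carry_out: Moves the arm, as the interface text tells. Its arguments: {"type":"object","properties":{"moves":{"type":"string"}},"required":["moves"]}

```bash
ls; mkdir -p pics; python3 - <<'E'
from bench import bot
import cv2
s=bot.observe();print(s)
for n in ["scene","top","wrist"]:
    d=bot.snapshot(n);cv2.imwrite(f"pics/{n}0.png",d["pixels"][:,:,::-1])
    print(n,{k:v for k,v in d.items() if k!="pixels"})
E
```

```text
pics
{'clock': 0.0, 'joint_pos': array([69.83157465, 23.5983127 , -0.72888799, 91.50463906,  0.32034438,
       64.98994568, -4.70931491]), 'joint_velocities': array([-0.01882488, -0.04242698, -0.04323738, -0.0831574 ,  0.00845676,
       -0.03633972, -0.06329136]), 'joint_torque': array([-2.18564564e-04, -5.87959099e+01,  6.41326178e-01, -2.91080189e+01,
       -5.39662724e-02,  1.85120461e-02,  1.61758521e-04]), 'position': array([ 0.17483064, -0.59951643,  0.22182334]), 'tool_rot': array([[ 9.59986567e-01,  2.80045530e-01, -5.39941418e-04],
       [ 2.80046032e-01, -9.59985415e-01,  1.49113511e-03],
       [-1.00750164e-04, -1.58267813e-03, -9.99998742e-01]]), 'force': array([ 0.6568638 , -0.45565297,  0.33269624]), 'wrist_torque': array([ 0.0073862 , -0.02758874, -0.01258459]), 'width': 1.0009744666220024}
scene {'fx': 457.991150000011, 'fy': 457.991150000011, 'cx': 280.3642760562697, 'cy': 201.86238407379068, 'xyz': array([ 1.10594777, -0.58443163,  0.7502672 ]), 'orientation': array([[ 0.76794202, -0.44938474,  0.45641912],
       [ 0.64011378,  0.51308805, -0.57183477],
       [ 0.02279063,  0.73129612,  0.68167923]])}
top {'fx': 444.58099537931514, 'fy': 444.58099537931514, 'cx': 286.52430401708347, 'cy': 211.21441816837677, 'xyz': array([ 0.51879231, -0.01542666,  0.8365724 ]), 'orientation': array([[-0.01666324,  0.9891264 , -0.14612084],
       [-0.99903863, -0.02239736, -0.03768525],
       [-0.0405482 ,  0.1453524 ,  0.9885487 ]])}
wrist {'fx': 350.6456312200981, 'fy': 350.6456312200981, 'cx': 274.0985650512225, 'cy': 202.2752563572834, 'xyz': array([ 0.23749386, -0.58082927,  0.38371104]), 'orientation': array([[ 0.27973276,  0.93056665,  0.23621028],
       [-0.96007638,  0.27157183,  0.06709755],
       [-0.00170931, -0.24554929,  0.9693826 ]])}
```

View pics/scene0.png

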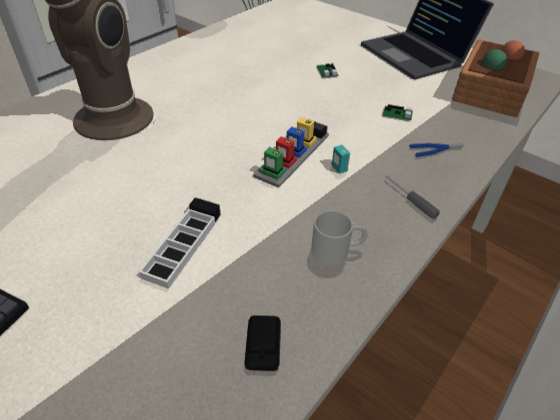

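View pics/top0.png

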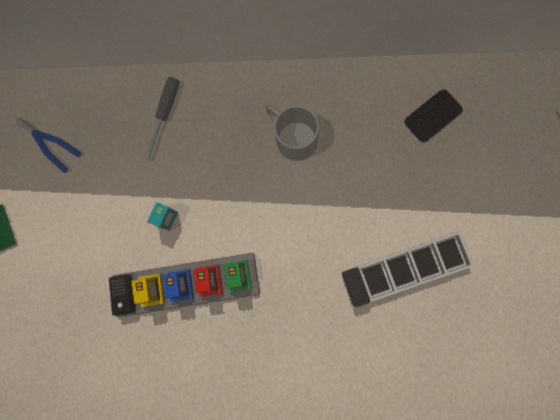

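View pics/wrist0.png

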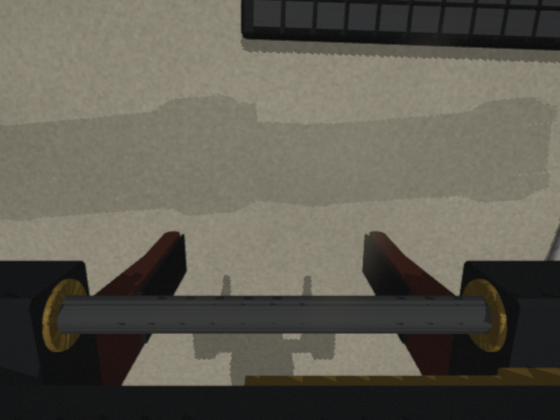

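```bash
python3 - <<'E'
import cv2
t=cv2.imread("pics/top0.png");s=cv2.imread("pics/scene0.png")
f=lambda im,x,y,w,h,k,n:cv2.imwrite(f"pics/{n}.png",cv2.resize(im[y:y+h,x:x+w],None,fx=k,fy=k,interpolation=cv2.INTER_CUBIC))
f(t,100,240,160,90,5,"zc");f(t,335,225,140,90,5.5,"zk")
f(s,245,105,100,85,7,"sc");f(s,130,190,100,100,6,"sk")
E
```

```text
(no output)
```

View pics/zc.png

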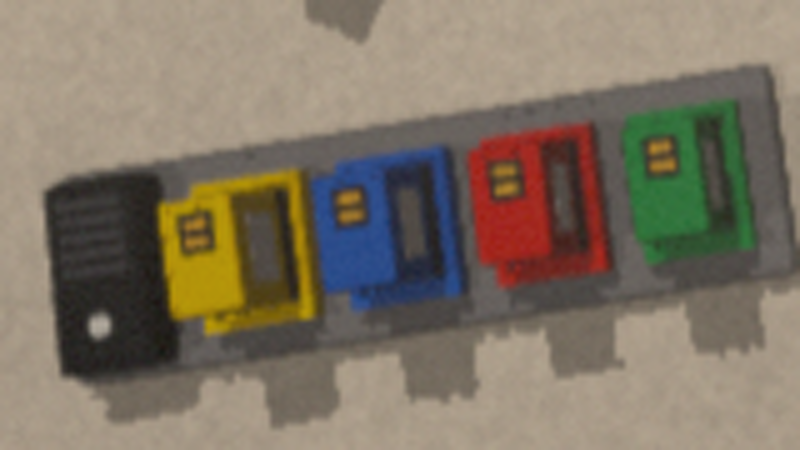

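View pics/zk.png

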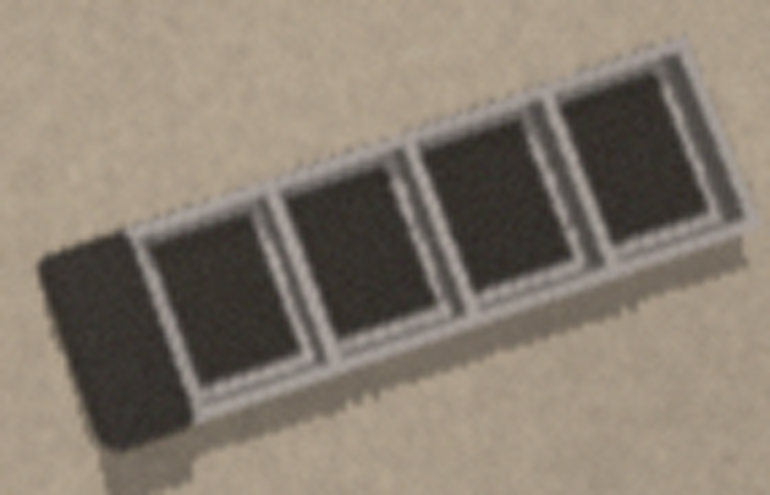

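View pics/sc.png

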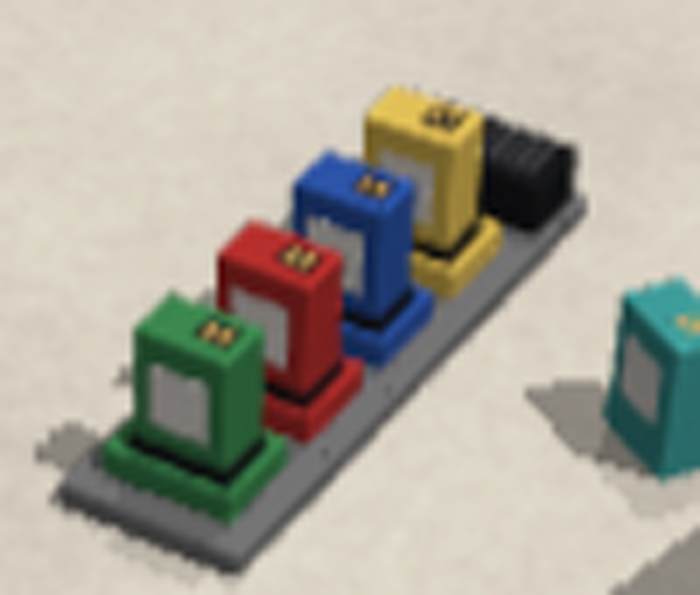

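View pics/sk.png

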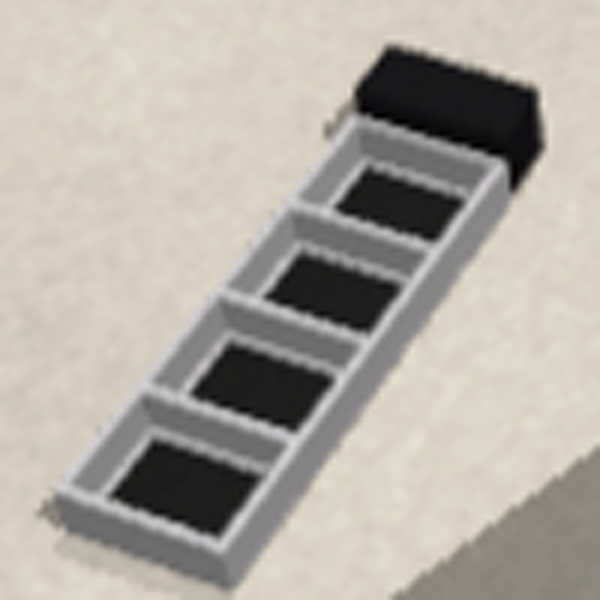

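```bash
cat > fit.py <<'E'
from bench import bot
import numpy as np
from scipy.optimize import least_squares
def proj(d,P):
    p=(np.atleast_2d(P)-d["xyz"])@d["orientation"]
    return np.c_[d["cx"]-d["fx"]*p[:,0]/p[:,2], d["cy"]+d["fy"]*p[:,1]/p[:,2]]
def T(q,L):
    c,s=np.cos(q[2]),np.sin(q[2]);L=np.array(L,float)/1000
    return np.c_[q[0]+c*L[:,0]-s*L[:,1],q[1]+s*L[:,0]+c*L[:,1],L[:,2]]
def full(pts,k,o): return (np.array(pts,float)+.5)/k-.5+np.array(o)
def fit(sets,q0):
    f=lambda q:np.concatenate([(proj(d,T(q,L))-uv).ravel() for d,L,uv in sets])
    r=least_squares(f,q0,loss="soft_l1");return r.x,f(r.x)
E
python3 - <<'E'
from fit import *
t=bot.snapshot("top");s=bot.snapshot("scene")
tc=[(20,13),(20,-13),(-20,-13),(-20,13)]; sc=[(-20,-13),(-20,13),(20,13),(20,-13)]
ys=dict(Y=81,B=27,R=-27,G=-81)
tp=dict(Y=[(160,205),(228,197),(242,308),(172,318)],B=[(315,180),(382,168),(397,285),(325,297)],R=[(470,148),(538,138),(552,255),(482,265)],G=[(625,118),(693,110),(708,232),(637,243)])
sp=dict(G=[(135,322),(172,293),(267,332),(233,358)],R=[(218,255),(258,220),(343,265),(308,287)],B=[(294,183),(330,152),(415,187),(380,213)],Y=[(365,117),(398,87),(483,122),(450,150)])
A=lambda d,p,c,o,k,off,z,y0:(d,[(a,b+y0,z) for a,b in c],full(p,k,off))
ST=[A(t,tp[k],tc,0,5,(100,240),76,ys[k]) for k in ys]; SS=[A(s,sp[k],sc,0,7,(245,105),76,ys[k]) for k in ys]
q0=[.4,.2,0]
for n,S in [("top",ST),("scene",SS),("both",ST+SS)]:
    q,r=fit(S,q0);print("charger",n,q[:2],np.degrees(q[2]),np.sqrt((r**2).mean()),abs(r).max())
print(r.reshape(-1,4,2).mean(1).round(2))
for k in ys:
    S=[A(t,tp[k],tc,0,5,(100,240),76,0),A(s,sp[k],sc,0,7,(245,105),76,0)]
    qq,_=fit(S,[q[0],q[1],q[2]]);print(k,qq[:2],np.degrees(qq[2]),"rowpred",T(q,[(0,ys[k],0)])[0,:2])
kt=(t,[(33,-98,22),(-33,-98,22),(33,98,22),(-33,98,22)]+[(a,b,22) for b in(-48,0,48) for a in (31,-31)],full([(685,40),(755,220),(130,232),(200,415),(548,95),(608,262),(410,140),(472,308),(272,190),(335,358)],5.5,(335,225)))
ks=(s,[(-33,98,22),(33,98,22),(33,-98,22),(-33,-98,22)],full([(357,113),(508,163),(225,550),(55,495)],6,(130,190)))
for n,S in [("top",[kt]),("scene",[ks]),("both",[kt,ks])]:
    q,r=fit(S,[.4,-.3,0]);print("crate",n,q[:2],np.degrees(q[2]),np.sqrt((r**2).mean()),abs(r).max())
E
```

```text
charger top [0.51147876 0.18707249] 8.724077748044964 0.6275392244650664 1.2935424333844026
charger scene [0.51444261 0.18782097] 8.358572485396532 0.6137606882390781 1.4866045887815176
charger both [0.51225067 0.18749511] 8.667233649529452 0.7778052948927566 1.7407039077950515
[[-0.37 -0.49]
 [-0.22 -0.92]
 [-0.3  -0.06]
 [-0.22 -0.27]
 [-0.53 -0.67]
 [-0.69 -0.29]
 [-0.92 -0.52]
 [-0.79  0.37]]
Y [0.50011249 0.26706135] 7.611789045669843 rowpred [0.50004433 0.26757011]
B [0.50735333 0.21422435] 7.7239900792175815 rowpred [0.50818189 0.21418678]
R [0.51684122 0.16072737] 6.774536853723701 rowpred [0.51631945 0.16080345]
G [0.52452902 0.10779696] 6.691287485883014 rowpred [0.524457   0.10742011]
crate top [ 0.53514511 -0.2139363 ] 17.96817722827553 1.007024858747251 1.4517635857145592
crate scene [ 0.53710059 -0.21166683] 17.985664918473947 0.37148647397436546 0.6973057613418518
crate both [ 0.53579388 -0.21326802] 17.99898429776964 0.9969052393037122 1.7352529555467697
```

The scene view and the top view show the same layout. From the black end, the charger reads yellow, blue, red, green (top px x about 147, 178, 208, 237). The crate's black end is also on the +y side. So yellow goes to y=-72, blue to -24, red to +24 and green to +72. I turn the tool first.

>>> carry_out(moves="0 0 0 0 0 -1 1;0 0 0 0 0 -1 1;0 0 0 0 0 -1 1;0 0 0 0 0 -1 1;0 0 0 0 0 -1 1;0 0 0 0 0 -1 1;0 0 0 0 0 -1 1;0 0 0 0 0 -1 1")

```text
clock: 1.25
position: [0.1747, -0.599, 0.2209]
tool_rot: [[-0.153, 0.988, -0.001], [0.988, 0.153, 0.003], [0.003, -0.001, -1.0]]
force: [0.5, 0.4, -0.0]
width: 0.999
```

```bash
cat > go.py <<'E'
import sys
from fit import *
CH=(np.array([.51225,.1875]),8.6); CR=(np.array([.5358,-.2133]),18.0)
def loc(fr,y,x=0):
    a=np.radians(fr[1]);return fr[0]+x*np.array([np.cos(a),np.sin(a)])+y*np.array([-np.sin(a),np.cos(a)])
def rep(xy,z,yaw):
    s=bot.observe();R=s["tool_rot"];p=s["position"]
    cur=np.degrees(np.arctan2(R[1,1],R[0,1]))
    d=np.array([*xy,z])-p; v=R.T@d/.025
    a=np.radians(yaw-cur);Rz=np.array([[np.cos(a),-np.sin(a),0],[np.sin(a),np.cos(a),0],[0,0,1]])
    v2=(Rz@R).T@d/.025
    tilt=np.degrees(np.cross(R[:,2],[0,0,-1]))
    print("t",round(s["clock"],2),"pos",p.round(4),"yaw",cur.round(2),"tilt",(R.T@tilt).round(2),"F",s["force"].round(1),"w",round(s["width"],3))
    print("shift now",v.round(2),"shift after turn",v2.round(2),"turn z",round(-(yaw-cur)/10,2))
k,z=sys.argv[1],float(sys.argv[2])
P={**{"c"+n:(loc(CH,y),CH[1]) for n,y in zip("YBRG",(.081,.027,-.027,-.081))},**{"k"+n:(loc(CR,y),CR[1]) for n,y in zip("YBRG",(-.072,-.024,.024,.072))}}
if k in P: print(k,P[k][0].round(4))
xy,yaw=P[k] if k in P else (np.array([float(a) for a in k.split(",")[:2]]),float(k.split(",")[2]))
rep(xy,z,yaw)
E
python3 go.py 0.53,-0.2,8.6 .2; python3 go.py cY .15
```

```text
t 1.25 pos [ 0.1747 -0.599   0.2209] yaw 8.83 tilt [-0.06 -0.18 -0.  ] F [ 0.5  0.4 -0. ] w 0.999
shift now [13.59 16.49  0.86] shift after turn [13.65 16.44  0.86] turn z 0.02
cY [0.5001 0.2676]
t 1.25 pos [ 0.1747 -0.599   0.2209] yaw 8.83 tilt [-0.06 -0.18 -0.  ] F [ 0.5  0.4 -0. ] w 0.999
shift now [32.24 18.19  2.92] shift after turn [32.32 18.06  2.92] turn z 0.02
```

>>> carry_out(moves="0.8 1 0 0 0 0 1;0.8 1 0 0 0 0 1;0.8 1 0 0 0 0 1;0.8 1 0 0 0 0 1;0.8 1 0 0 0 0 1;0.8 1 0 0 0 0 1;0.8 1 0 0 0 0 1;0.8 1 0 0 0 0 1")

```text
clock: 2.25
position: [0.3493, -0.4064, 0.22]
tool_rot: [[-0.15, 0.989, -0.003], [0.989, 0.15, 0.003], [0.004, -0.002, -1.0]]
force: [-0.1, 0.2, 0.1]
width: 0.998
```

>>> carry_out(moves="1 1 0 0 0 0 1;1 1 0 0 0 0 1;1 1 0 0 0 0 1;1 1 0 0 0 0 1;1 1 0 0 0 0 1;1 1 0 0 0 0 1;1 1 0 0 0 0 1;1 1 0 0 0 0 1")

```text
clock: 3.25
position: [0.5216, -0.1718, 0.2204]
tool_rot: [[-0.148, 0.989, -0.002], [0.989, 0.148, 0.002], [0.003, -0.002, -1.0]]
force: [0.4, 0.1, 0.3]
width: 1.002
```

```bash
python3 go.py cY .15
```

```text
cY [0.5001 0.2676]
t 3.25 pos [ 0.5216 -0.1718  0.2204] yaw 8.49 tilt [-0.12 -0.14 -0.  ] F [0.4 0.1 0.3] w 1.002
shift now [17.5   1.75  2.86] shift after turn [17.5   1.78  2.86] turn z -0.01
```

>>> carry_out(moves="1 0.1 0 0 0 0 1;1 0.1 0 0 0 0 1;1 0.1 0 0 0 0 1;1 0.1 0 0 0 0 1;1 0.1 0 0 0 0 1;1 0.1 0 0 0 0 1;1 0.1 0 0 0 0 1;1 0.1 0 0 0 0 1")

```text
clock: 4.25
position: [0.512, 0.0363, 0.2205]
tool_rot: [[-0.149, 0.989, -0.002], [0.989, 0.149, 0.003], [0.003, -0.002, -1.0]]
force: [-0.2, -0.4, 1.1]
width: 0.998
```

>>> carry_out(moves="1 0.1 0 0 0 0 1;1 0.1 0 0 0 0 1;1 0.1 0 0 0 0 1;1 0.1 0 0 0 0 1;1 0.1 0 0 0 0 1;1 0.1 0 0 0 0 1;1 0.1 0 0 0 0 1;1 0.1 0 0 0 0 1")

```text
clock: 5.25
position: [0.5015, 0.2426, 0.2209]
tool_rot: [[-0.147, 0.989, -0.002], [0.989, 0.147, 0.002], [0.002, -0.002, -1.0]]
force: [0.5, -0.2, -0.1]
width: 1.004
```

```bash
python3 go.py cY .15;python3 - <<'E'
from bench import bot
import cv2
d=bot.snapshot("wrist");cv2.imwrite("pics/w1.png",d["pixels"][:,:,::-1])
E
```

```text
cY [0.5001 0.2676]
t 5.25 pos [0.5015 0.2426 0.2209] yaw 8.45 tilt [-0.11 -0.1  -0.  ] F [ 0.5 -0.2 -0.1] w 1.004
shift now [0.99 0.1  2.84] shift after turn [0.99 0.1  2.84] turn z -0.02
```

View pics/w1.png

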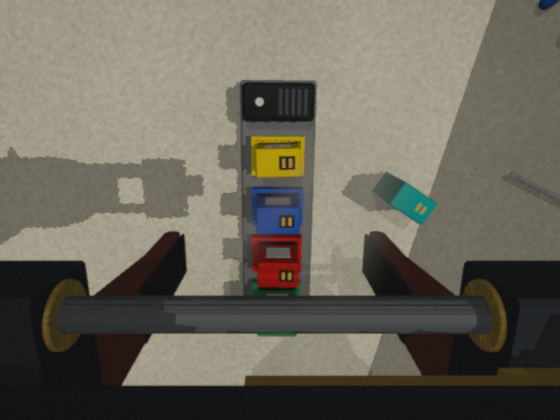

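```bash
python3 - <<'E'
from fit import *
import cv2
d=bot.snapshot("wrist");im=cv2.resize(d["pixels"][:,:,::-1],None,fx=5,fy=5,interpolation=cv2.INTER_CUBIC)
q=[.51225,.1875,np.radians(8.6)]
for y in (81,27,-27,-81):
    p=proj(d,T(q,[(20,y+13,76),(20,y-13,76),(-20,y-13,76),(-20,y+13,76)]));print(p.round(1).tolist())
    cv2.polylines(im,[((p+.5)*5).astype(int)],True,(255,255,255),1)
cv2.imwrite("pics/w2.png",im[400:1450,1050:1750][:,:][::1])
im=cv2.imread("pics/w2.png");print(im.shape);cv2.imwrite("pics/w2.png",cv2.resize(im[250:850],None,fx=1,fy=1))
E
```

```text
[[302.1, 153.8], [301.5, 183.1], [256.6, 183.0], [256.3, 153.7]]
[[300.9, 213.3], [300.4, 240.3], [257.3, 240.3], [257.0, 213.3]]
[[299.9, 268.2], [299.4, 293.1], [257.9, 293.1], [257.6, 268.2]]
[[298.9, 319.0], [298.4, 342.1], [258.5, 342.0], [258.2, 318.9]]
(1050, 700, 3)
```

View pics/w2.png

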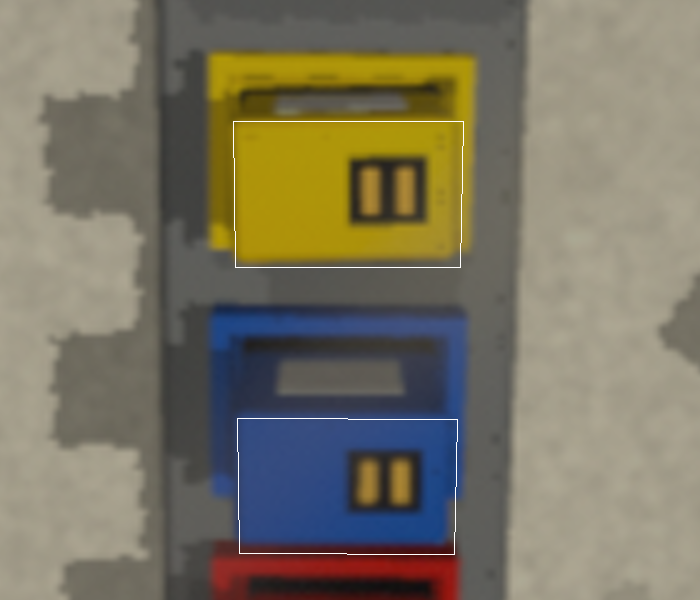

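The prediction lines up with the yellow and blue packs to about 1 mm. Moving over yellow and down.

>>> carry_out(moves="1 0.1 0 0 0 0 1;0 0 1 0 0 0 1;0 0 1 0 0 0 1;0 0 1 0 0 0 1;0 0 0 0 0 0 1")

```text
clock: 5.98
position: [0.5008, 0.2657, 0.1441]
tool_rot: [[-0.148, 0.989, -0.002], [0.989, 0.148, 0.0], [0.0, -0.002, -1.0]]
force: [0.4, 0.4, 0.1]
width: 1.001
```

```bash
python3 go.py cY .045
```

```text
cY [0.5001 0.2676]
t 5.97 pos [0.5008 0.2657 0.1441] yaw 8.5 tilt [-0.09 -0.03 -0.  ] F [0.4 0.4 0.1] w 1.001
shift now [ 0.08 -0.01  3.96] shift after turn [ 0.08 -0.01  3.96] turn z -0.01
```

>>> carry_out(moves="0.1 0 1 0 0 0 1;0 0 1 0 0 0 1;0 0 1 0 0 0 1;0 0 0.9 0 0 0 1;0 0 0 0 0 0 0;0 0 0 0 0 0 0;0 0 0 0 0 0 0;0 0 0 0 0 0 0")

```text
clock: 6.98
position: [0.5074, 0.2669, 0.0538]
tool_rot: [[-0.142, 0.99, 0.01], [0.99, 0.142, 0.003], [0.002, 0.01, -1.0]]
force: [-2.2, 0.9, 0.9]
width: 0.585
```

```bash
python3 go.py cY .045
```

```text
cY [0.5001 0.2676]
t 6.97 pos [0.5074 0.2669 0.0538] yaw 8.19 tilt [ 0.58 -0.09  0.  ] F [-2.2  0.9  0.9] w 0.585
shift now [ 0.07 -0.29  0.35] shift after turn [ 0.07 -0.29  0.35] turn z -0.04
```

>>> carry_out(moves="0 0 0 0 0 0 0")

```text
clock: 7.1
position: [0.5057, 0.2669, 0.0542]
tool_rot: [[-0.143, 0.99, 0.007], [0.99, 0.143, 0.002], [0.001, 0.007, -1.0]]
force: [-14.4, -1.8, 11.1]
width: 0.468
```

```bash
python3 go.py cY .045;python3 - <<'E'
from bench import bot
import cv2
d=bot.snapshot("wrist");cv2.imwrite("pics/w3.png",d["pixels"][:,:,::-1])
d=bot.snapshot("scene");cv2.imwrite("pics/s3.png",cv2.resize(d["pixels"][30:230,200:430,::-1],None,fx=3,fy=3))
E
```

```text
cY [0.5001 0.2676]
t 7.1 pos [0.5057 0.2669 0.0542] yaw 8.2 tilt [ 0.43 -0.06 -0.  ] F [-14.4  -1.8  11.1] w 0.468
shift now [ 0.06 -0.22  0.37] shift after turn [ 0.06 -0.22  0.37] turn z -0.04
```

View pics/w3.png

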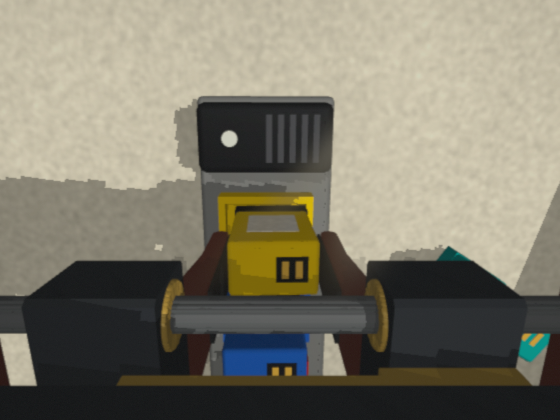

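View pics/s3.png

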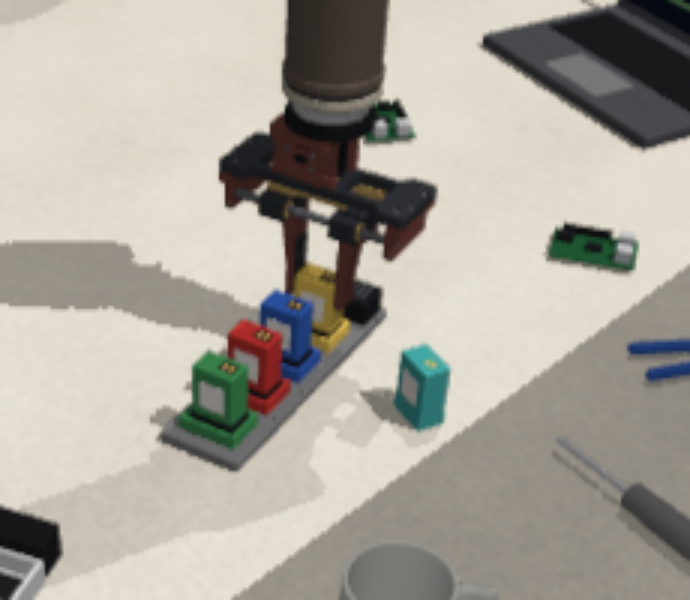

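>>> carry_out(moves="0 0 0 0 0 0 0;0 0 0 0 0 0 0")

```text
clock: 7.45
position: [0.5047, 0.2668, 0.0543]
tool_rot: [[-0.144, 0.99, 0.007], [0.99, 0.144, 0.001], [0.0, 0.007, -1.0]]
force: [-0.0, 0.2, -1.9]
width: 0.454
```

```bash
python3 go.py cY .045
```

```text
cY [0.5001 0.2676]
t 7.45 pos [0.5047 0.2668 0.0543] yaw 8.27 tilt [ 0.38 -0.02 -0.  ] F [-0.   0.2 -1.9] w 0.454
shift now [ 0.06 -0.18  0.37] shift after turn [ 0.06 -0.18  0.37] turn z -0.03
```

>>> carry_out(moves="0 0 -0.4 0 0 0 0;0 0 -0.6 0 0 0 0;0 0 -1 0 0 0 0;0 0 -1 0 0 0 0;0 0 -1 0 0 0 0;0 0 0 0 0 0 0")

```text
clock: 8.2
position: [0.5053, 0.2672, 0.1619]
tool_rot: [[-0.144, 0.99, 0.01], [0.99, 0.143, 0.003], [0.002, 0.01, -1.0]]
force: [-0.5, -0.4, -2.3]
width: 0.454
```

```bash
python3 go.py kY .15;python3 - <<'E'
from bench import bot
import cv2
d=bot.snapshot("wrist");cv2.imwrite("pics/w4.png",d["pixels"][:,:,::-1])
d=bot.snapshot("scene");cv2.imwrite("pics/s4.png",cv2.resize(d["pixels"][30:230,200:430,::-1],None,fx=3,fy=3))
E
```

```text
kY [ 0.558  -0.2818]
t 8.2 pos [0.5053 0.2672 0.1619] yaw 8.25 tilt [ 0.58 -0.1   0.  ] F [-0.5 -0.4 -2.3] w 0.454
shift now [-22.03  -1.07   0.42] shift after turn [-21.53  -4.78   0.39] turn z -0.98
```

View pics/w4.png

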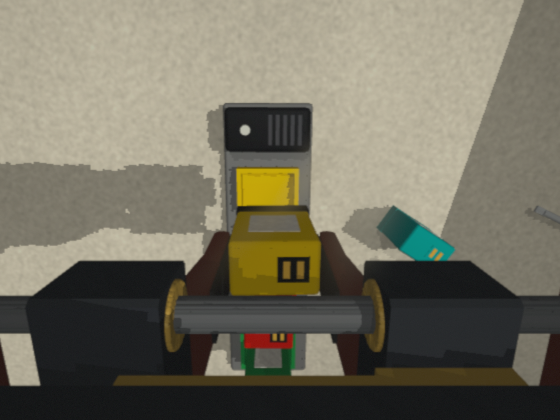

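View pics/s4.png

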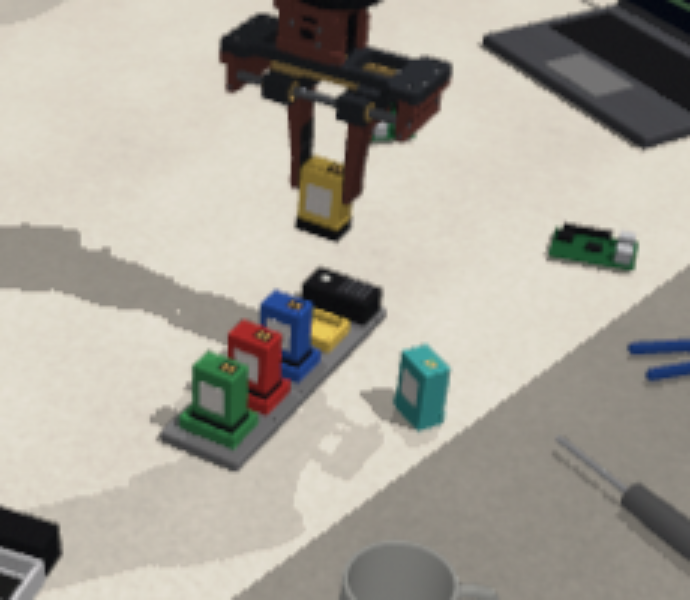

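Yellow is held upright, clear of the cradle. I turn it and carry it to the crate.

>>> carry_out(moves="-0.5 0 0 0.06 0 -0.98 0;-1 -0.2 0 0 0 0 0;-1 -0.2 0 0 0 0 0;-1 -0.2 0 0 0 0 0;-1 -0.2 0 0 0 0 0;-1 -0.2 0 0 0 0 0;-1 -0.2 0 0 0 0 0;-1 -0.2 0 0 0 0 0")

```text
clock: 9.3
position: [0.5228, 0.0709, 0.1493]
tool_rot: [[-0.32, 0.947, -0.02], [0.947, 0.32, -0.003], [0.003, -0.02, -1.0]]
force: [-0.5, -0.4, -2.0]
width: 0.454
```

>>> carry_out(moves="-1 -0.2 0 0 0 0 0;-1 -0.2 0 0 0 0 0;-1 -0.2 0 0 0 0 0;-1 -0.2 0 0 0 0 0;-1 -0.2 0 0 0 0 0;-1 -0.2 0 0 0 0 0;-1 -0.2 0 0 0 0 0;0 0 0 0 0 0 0")

```text
clock: 10.3
position: [0.5397, -0.115, 0.1383]
tool_rot: [[-0.317, 0.948, -0.036], [0.948, 0.318, -0.002], [0.01, -0.035, -0.999]]
force: [-0.2, -0.3, -2.4]
width: 0.455
```

```bash
python3 go.py kY .15
```

```text
kY [ 0.558  -0.2818]
t 10.3 pos [ 0.5397 -0.115   0.1383] yaw 18.53 tilt [-2.01 -0.58  0.  ] F [-0.2 -0.3 -2.4] w 0.455
shift now [-6.55 -1.44 -0.48] shift after turn [-6.57 -1.38 -0.48] turn z 0.05
```

>>> carry_out(moves="-1 -0.2 0 -0.1 -0.03 0.05 0;-1 -0.2 0 -0.1 -0.03 0 0;-1 -0.2 0 0 0 0 0;-1 -0.2 0 0 0 0 0;-1 -0.2 0 0 0 0 0;-1 -0.2 0 0 0 0 0;-0.4 -0.1 0 0 0 0 0;0 0 0 0 0 0 0")

```text
clock: 11.3
position: [0.5573, -0.2692, 0.1307]
tool_rot: [[-0.319, 0.948, -0.008], [0.948, 0.319, 0.009], [0.012, -0.005, -1.0]]
force: [0.8, 0.3, -1.5]
width: 0.456
```

```bash
python3 go.py kY .1
```

```text
kY [ 0.558  -0.2818]
t 11.3 pos [ 0.5573 -0.2692  0.1307] yaw 18.63 tilt [-0.27 -0.66  0.  ] F [ 0.8  0.3 -1.5] w 0.456
shift now [-0.5  -0.13  1.22] shift after turn [-0.5  -0.12  1.22] turn z 0.06
```

>>> carry_out(moves="-0.5 -0.1 0 -0.03 -0.07 0.06 0;0 0 0.9 0 0 0 0;0 0 0.9 0 0 0 0;0 0 0 0 0 0 0")

```text
clock: 11.8
position: [0.56, -0.2797, 0.0853]
tool_rot: [[-0.312, 0.95, 0.003], [0.95, 0.312, -0.002], [-0.003, 0.002, -1.0]]
force: [0.3, -0.0, -1.1]
width: 0.454
```

```bash
python3 go.py kY .045;python3 - <<'E'
from bench import bot
import cv2
d=bot.snapshot("wrist");cv2.imwrite("pics/w5.png",d["pixels"][:,:,::-1])
d=bot.snapshot("scene");cv2.imwrite("pics/s5.png",cv2.resize(d["pixels"][100:300,80:310,::-1],None,fx=3,fy=3))
E
```

```text
kY [ 0.558  -0.2818]
t 11.8 pos [ 0.56   -0.2797  0.0853] yaw 18.18 tilt [0.14 0.15 0.  ] F [ 0.3 -0.  -1.1] w 0.454
shift now [-0.05 -0.1   1.61] shift after turn [-0.05 -0.1   1.61] turn z 0.02
```

View pics/w5.png

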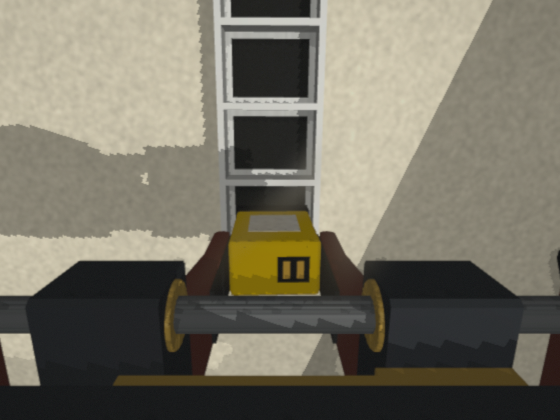

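View pics/s5.png

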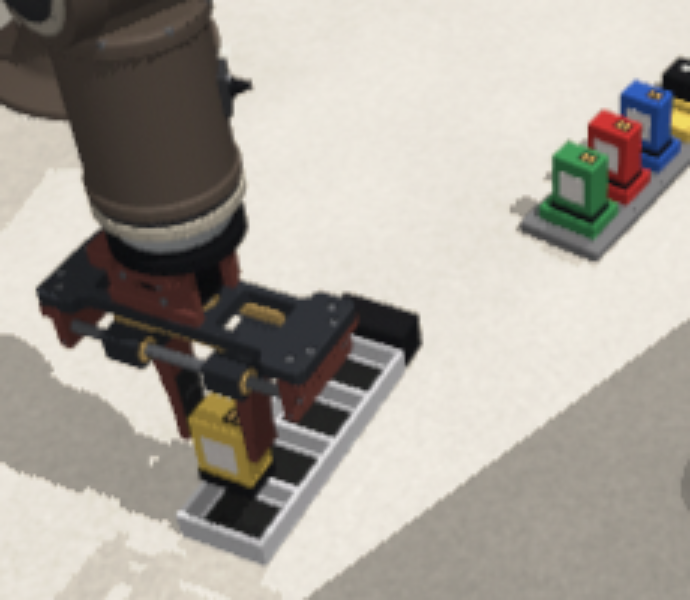

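```bash
cat > ov.py <<'E'
from fit import *
import cv2,sys
# overlay crate rim prediction + held pack (centre at TCP), h = pack bottom below TCP
name=sys.argv[1];h=float(sys.argv[2])
s=bot.observe();d=bot.snapshot("wrist");k=5
im=cv2.resize(d["pixels"][:,:,::-1],None,fx=k,fy=k,interpolation=cv2.INTER_CUBIC)
def pl(P,c): cv2.polylines(im,[((proj(d,P)+.5)*k).astype(int)],True,c,1)
q=[.5358,-.2133,np.radians(18)]
for y in (-72,-24,24,72): pl(T(q,[(29,y+22,22),(29,y-22,22),(-29,y-22,22),(-29,y+22,22)]),(0,0,255))
pl(T(q,[(33,98,22),(33,-98,22),(-33,-98,22),(-33,98,22)]),(255,0,255))
R=s["tool_rot"]
for z in (60-h,): pl(s["position"]+np.array([(13,20,-z),(-13,20,-z),(-13,-20,-z),(13,-20,-z)])/1000@R.T,(255,255,0))
cv2.imwrite(f"pics/{name}.png",im[600:1500,1000:1800][::1,::1]);
i=cv2.imread(f"pics/{name}.png");cv2.imwrite(f"pics/{name}.png",cv2.resize(i,None,fx=.66,fy=.66,interpolation=cv2.INTER_AREA))
E
python3 ov.py o5 38
```

```text
(no output)
```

View pics/o5.png

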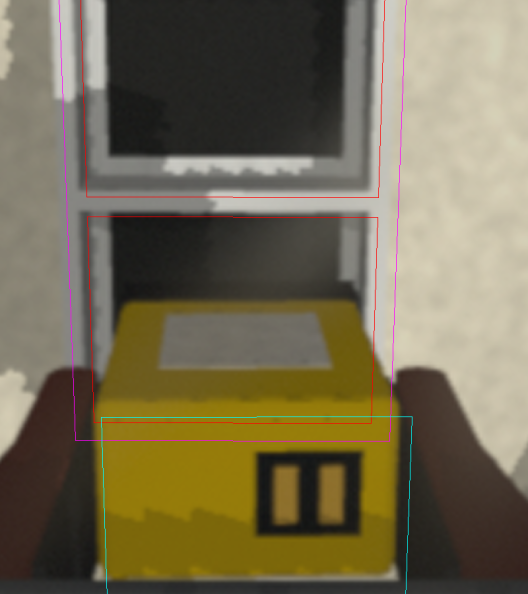

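Pack and crate agree with the model to about 2 mm. Lowering gently.

>>> carry_out(moves="-0.05 -0.1 0.7 0 0 0.02 0;0 0 0.5 0 0 0 0;0 0 0.2 0 0 0 0;0 0 0.1 0 0 0 0;0 0 0 0 0 0 0")

```text
clock: 12.58
position: [0.5604, -0.2828, 0.0487]
tool_rot: [[-0.308, 0.951, 0.008], [0.951, 0.308, -0.004], [-0.006, 0.007, -1.0]]
force: [0.5, 0.0, -2.3]
width: 0.456
```

```bash
python3 go.py kY .042
```

```text
kY [ 0.558  -0.2818]
t 12.57 pos [ 0.5604 -0.2828  0.0487] yaw 17.95 tilt [ 0.38  0.37 -0.  ] F [ 0.5  0.  -2.3] w 0.456
shift now [ 0.07 -0.08  0.27] shift after turn [ 0.07 -0.08  0.27] turn z -0.01
```

>>> carry_out(moves="0 -0.05 0.15 0.03 0.03 0 0;0 0 0.1 0 0 0 0;0 0 0.1 0 0 0 0;0 0 0 0 0 0 0")

```text
clock: 13.08
position: [0.5594, -0.2842, 0.0421]
tool_rot: [[-0.307, 0.952, 0.002], [0.952, 0.307, -0.003], [-0.003, 0.001, -1.0]]
force: [-0.3, -0.2, -2.3]
width: 0.455
```

```bash
python3 go.py kY .042
```

```text
kY [ 0.558  -0.2818]
t 13.07 pos [ 0.5594 -0.2842  0.0421] yaw 17.91 tilt [ 0.05  0.18 -0.  ] F [-0.3 -0.2 -2.3] w 0.455
shift now [ 0.11 -0.02  0.  ] shift after turn [ 0.11 -0.02  0.  ] turn z -0.01
```

>>> carry_out(moves="0.1 0 0.08 0 0 0 0;0 0 0.08 0 0 0 0;0 0 0 0 0 0 0")

```text
clock: 13.45
position: [0.5596, -0.284, 0.0419]
tool_rot: [[-0.306, 0.952, 0.004], [0.952, 0.306, -0.008], [-0.009, 0.002, -1.0]]
force: [0.5, 0.1, -1.5]
width: 0.455
```

```bash
python3 go.py kY .042
```

```text
kY [ 0.558  -0.2818]
t 13.45 pos [ 0.5596 -0.284   0.0419] yaw 17.83 tilt [0.1 0.5 0. ] F [ 0.5  0.1 -1.5] w 0.455
shift now [ 0.11 -0.03 -0.01] shift after turn [ 0.11 -0.03 -0.01] turn z -0.02
```

It stopped descending at 0.042 as predicted, so it is on the floor. Releasing.

>>> carry_out(moves="0 0 0 0 0 0 0.6;0 0 0 0 0 0 1;0 0 0 0 0 0 1;0 0 0 0 0 0 1;0 0 -0.5 0 0 0 1;0 0 -1 0 0 0 1;0 0 -1 0 0 0 1;0 0 -1 0 0 0 1")

```text
clock: 14.45
position: [0.5588, -0.2825, 0.1317]
tool_rot: [[-0.307, 0.952, 0.002], [0.952, 0.307, -0.006], [-0.006, 0.001, -1.0]]
force: [0.7, 0.3, -0.3]
width: 1.0
```

>>> carry_out(moves="0 0 -1 0 0 0 1;0 0 0 0 0 0 1")

```text
clock: 14.7
position: [0.5602, -0.2826, 0.1613]
tool_rot: [[-0.307, 0.952, 0.007], [0.952, 0.307, -0.008], [-0.01, 0.004, -1.0]]
force: [-0.1, -0.4, -1.0]
width: 0.998
```

```bash
python3 go.py cB .15;python3 - <<'E'
from bench import bot
import cv2
d=bot.snapshot("scene");cv2.imwrite("pics/s6.png",cv2.resize(d["pixels"][100:300,80:310,::-1],None,fx=3,fy=3))
E
```

```text
cB [0.5082 0.2142]
t 14.7 pos [ 0.5602 -0.2826  0.1613] yaw 17.89 tilt [0.25 0.55 0.  ] F [-0.1 -0.4 -1. ] w 0.998
shift now [19.55  4.12  0.28] shift after turn [19.96  0.91  0.27] turn z 0.93
```

View pics/s6.png

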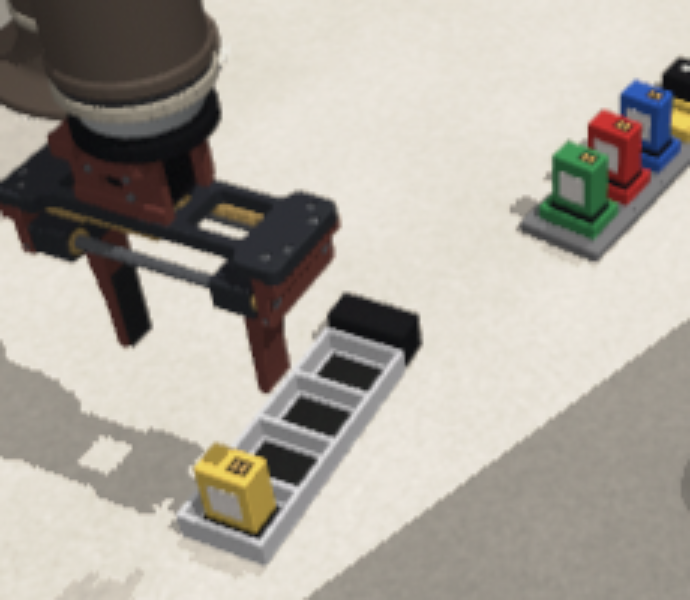

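Yellow stands upright in the end compartment (crop px about 235,490). Next is blue.

>>> carry_out(moves="0.5 0 0 0.02 0.05 0.93 1;1 0.05 0 0 0 0 1;1 0.05 0 0 0 0 1;1 0.05 0 0 0 0 1;1 0.05 0 0 0 0 1;1 0.05 0 0 0 0 1;1 0.05 0 0 0 0 1;1 0.05 0 0 0 0 1")

```text
clock: 15.75
position: [0.533, -0.0925, 0.152]
tool_rot: [[-0.139, 0.99, -0.012], [0.99, 0.14, 0.004], [0.006, -0.012, -1.0]]
force: [-0.1, -0.4, 0.8]
width: 1.001
```

>>> carry_out(moves="1 0.05 0 0 0 0 1;1 0.05 0 0 0 0 1;1 0.05 0 0 0 0 1;1 0.05 0 0 0 0 1;1 0.05 0 0 0 0 1;1 0.05 0 0 0 0 1;1 0.05 0 0 0 0 1;1 0.05 0 0 0 0 1")

```text
clock: 16.75
position: [0.5084, 0.1124, 0.1455]
tool_rot: [[-0.14, 0.99, -0.025], [0.99, 0.14, 0.004], [0.008, -0.024, -1.0]]
force: [0.0, 0.5, -0.1]
width: 1.0
```

```bash
python3 go.py cB .15
```

```text
cB [0.5082 0.2142]
t 16.75 pos [0.5084 0.1124 0.1455] yaw 8.03 tilt [-1.4  -0.45  0.  ] F [ 0.   0.5 -0.1] w 1.0
shift now [ 4.03  0.56 -0.16] shift after turn [ 4.03  0.6  -0.16] turn z -0.06
```

>>> carry_out(moves="1 0.15 0 -0.14 -0.04 -0.06 1;1 0.15 0 0 0 0 1;1 0.15 0 0 0 0 1;0.9 0.1 0 0 0 0 1;0 0 0 0 0 0 1")

```text
clock: 17.38
position: [0.5037, 0.2145, 0.141]
tool_rot: [[-0.154, 0.988, -0.007], [0.988, 0.154, -0.0], [0.001, -0.007, -1.0]]
force: [0.5, 0.2, 0.3]
width: 1.0
```

```bash
python3 go.py cB .045
```

```text
cB [0.5082 0.2142]
t 17.38 pos [0.5037 0.2145 0.141 ] yaw 8.85 tilt [-0.4  -0.04 -0.  ] F [0.5 0.2 0.3] w 1.0
shift now [-0.04  0.2   3.84] shift after turn [-0.04  0.2   3.84] turn z 0.03
```

>>> carry_out(moves="0 0.2 0.8 -0.04 0 0.02 1;0 0 1 0 0 0 1;0 0 1 0 0 0 1;0 0 0.9 0 0 0 1;0 0 0 0 0 0 1")

```text
clock: 18.0
position: [0.5081, 0.2073, 0.0432]
tool_rot: [[-0.146, 0.989, -0.004], [0.989, 0.146, -0.005], [-0.004, -0.004, -1.0]]
force: [0.1, 0.1, -0.2]
width: 1.003
```

```bash
python3 go.py cB .045
```

```text
cB [0.5082 0.2142]
t 18.0 pos [0.5081 0.2073 0.0432] yaw 8.4 tilt [-0.24  0.23  0.  ] F [ 0.1  0.1 -0.2] w 1.003
shift now [ 0.27  0.05 -0.07] shift after turn [ 0.27  0.05 -0.07] turn z -0.02
```

>>> carry_out(moves="0.27 0.05 -0.05 0 0 0 1;0 0 0 0 0 0 1;0 0 0 0 0 0 0.6;0 0 0 0 0 0 0.5;0 0 0 0 0 0 0.5")

```text
clock: 18.62
position: [0.51, 0.2142, 0.0473]
tool_rot: [[-0.145, 0.989, -0.0], [0.989, 0.145, -0.004], [-0.004, -0.001, -1.0]]
force: [-0.4, -0.6, -0.2]
width: 0.7
```

```bash
python3 go.py cB .045
```

```text
cB [0.5082 0.2142]
t 18.62 pos [0.51   0.2142 0.0473] yaw 8.34 tilt [-0.03  0.21  0.  ] F [-0.4 -0.6 -0.2] w 0.7
shift now [ 0.01 -0.07  0.09] shift after turn [ 0.01 -0.07  0.09] turn z -0.03
```

>>> carry_out(moves="0 0 0.1 0 0 0 0.5;0 0 0 0 0 0 0;0 0 0 0 0 0 0;0 0 0 0 0 0 0;0 0 0 0 0 0 0;0 0 0 0 0 0 0")

```text
clock: 19.38
position: [0.5099, 0.2141, 0.0447]
tool_rot: [[-0.145, 0.989, -0.0], [0.989, 0.145, -0.004], [-0.004, -0.001, -1.0]]
force: [-0.6, -0.2, 1.1]
width: 0.454
```

```bash
python3 go.py cB .045
```

```text
cB [0.5082 0.2142]
t 19.38 pos [0.5099 0.2141 0.0447] yaw 8.35 tilt [-0.05  0.22 -0.  ] F [-0.6 -0.2  1.1] w 0.454
shift now [ 0.01 -0.07 -0.01] shift after turn [ 0.01 -0.07 -0.01] turn z -0.03
```

>>> carry_out(moves="0 0 -0.4 0 0 0 0;0 0 -0.8 0 0 0 0;0 0 -1 0 0 0 0;0 0 -1 0 0 0 0;0 0 -1 0 0 0 0;0 0 0 0 0 0 0")

```text
clock: 20.12
position: [0.5091, 0.2145, 0.1543]
tool_rot: [[-0.146, 0.989, -0.002], [0.989, 0.146, -0.004], [-0.004, -0.002, -1.0]]
force: [0.4, 0.4, -1.8]
width: 0.453
```

```bash
python3 go.py kB .15
```

```text
kB [ 0.5432 -0.2361]
t 20.12 pos [0.5091 0.2145 0.1543] yaw 8.39 tilt [-0.13  0.22 -0.  ] F [ 0.4  0.4 -1.8] w 0.453
shift now [-18.03  -1.28   0.24] shift after turn [-17.56  -4.27   0.25] turn z -0.96
```

>>> carry_out(moves="-0.5 0 0 0 0 -0.96 0;-1 -0.25 -0.03 0 0 0 0;-1 -0.25 -0.03 0 0 0 0;-1 -0.25 -0.03 0 0 0 0;-1 -0.25 -0.03 0 0 0 0;-1 -0.25 -0.03 0 0 0 0;-1 -0.25 -0.03 0 0 0 0;-1 -0.25 -0.03 0 0 0 0")

```text
clock: 21.12
position: [0.5199, 0.0172, 0.1525]
tool_rot: [[-0.319, 0.948, -0.012], [0.948, 0.319, -0.004], [-0.0, -0.013, -1.0]]
force: [0.3, 0.1, -1.6]
width: 0.452
```

>>> carry_out(moves="-1 -0.2 -0.03 0 0 0 0;-1 -0.2 -0.03 0 0 0 0;-1 -0.2 -0.03 0 0 0 0;-1 -0.2 -0.03 0 0 0 0;-1 -0.2 -0.03 0 0 0 0;-1 -0.2 -0.03 0 0 0 0;-1 -0.2 -0.03 0 0 0 0;0 0 0 0 0 0 0")

```text
clock: 22.12
position: [0.5371, -0.1683, 0.1487]
tool_rot: [[-0.316, 0.948, -0.024], [0.949, 0.316, -0.003], [0.005, -0.024, -1.0]]
force: [0.1, 1.0, -1.6]
width: 0.455
```

```bash
python3 go.py kB .1
```

```text
kB [ 0.5432 -0.2361]
t 22.12 pos [ 0.5371 -0.1683  0.1487] yaw 18.42 tilt [-1.37 -0.29 -0.  ] F [ 0.1  1.  -1.6] w 0.455
shift now [-2.66 -0.58  1.95] shift after turn [-2.66 -0.56  1.95] turn z 0.04
```

>>> carry_out(moves="-1 -0.2 0 -0.14 -0.03 0.04 0;-1 -0.2 0 0 0 0 0;-0.6 -0.1 0 0 0 0 0;0 0 0.8 0 0 0 0;0 0 0.8 0 0 0 0;0 0 0 0 0 0 0")

```text
clock: 22.88
position: [0.5438, -0.2268, 0.1018]
tool_rot: [[-0.316, 0.949, -0.004], [0.949, 0.316, 0.006], [0.007, -0.002, -1.0]]
force: [-0.9, -0.4, -1.8]
width: 0.453
```

```bash
python3 go.py kB .0327;python3 ov.py o7 29;python3 - <<'E'
from bench import bot
import cv2
d=bot.snapshot("scene");cv2.imwrite("pics/s7.png",cv2.resize(d["pixels"][100:300,80:310,::-1],None,fx=3,fy=3))
E
```

```text
kB [ 0.5432 -0.2361]
t 22.88 pos [ 0.5438 -0.2268  0.1018] yaw 18.41 tilt [-0.11 -0.43  0.  ] F [-0.9 -0.4 -1.8] w 0.453
shift now [-0.37 -0.14  2.76] shift after turn [-0.37 -0.13  2.76] turn z 0.04
```

View pics/o7.png

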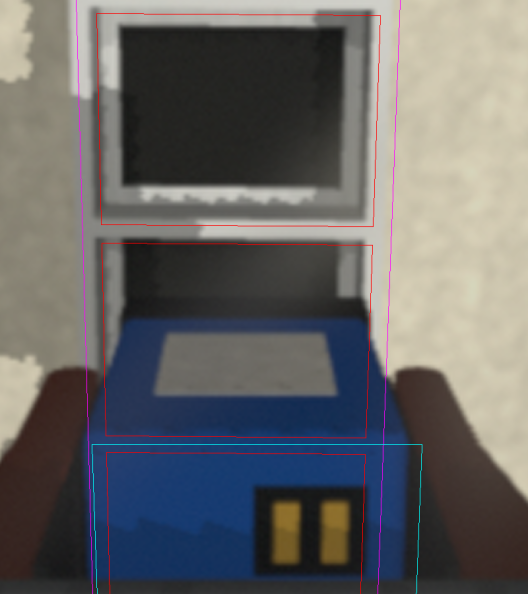

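View pics/s7.png

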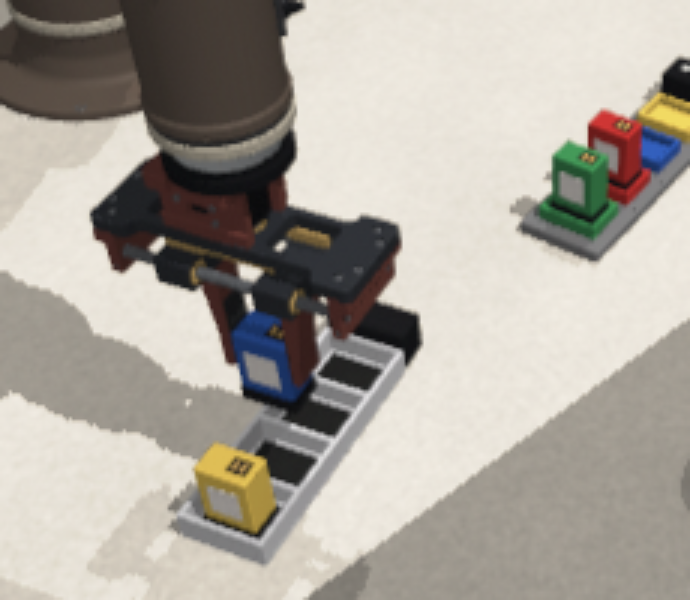

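The overlay agrees: blue is over compartment y=-24, with the pack and crate both offset by about 1 to 2 mm in the same direction.

>>> carry_out(moves="-0.35 -0.1 0 0 -0.04 0.04 0;0 0 0.8 0 0 0 0;0 0 0.8 0 0 0 0;0 0 0.4 0 0 0 0;0 0 0 0 0 0 0")

```text
clock: 23.6
position: [0.5459, -0.2365, 0.0506]
tool_rot: [[-0.309, 0.951, 0.002], [0.951, 0.309, -0.002], [-0.002, 0.001, -1.0]]
force: [0.2, 0.3, -2.1]
width: 0.453
```

```bash
python3 go.py kB .0327
```

```text
kB [ 0.5432 -0.2361]
t 23.6 pos [ 0.5459 -0.2365  0.0506] yaw 18.02 tilt [0.05 0.13 0.  ] F [ 0.2  0.3 -2.1] w 0.453
shift now [ 0.05 -0.1   0.71] shift after turn [ 0.05 -0.1   0.71] turn z 0.0
```

>>> carry_out(moves="0.1 -0.1 0.3 0 0 0 0;0 0 0.2 0 0 0 0;0 0 0.1 0 0 0 0;0 0 0.1 0 0 0 0;0 0 0.08 0 0 0 0;0 0 0.06 0 0 0 0;0 0 0 0 0 0 0")

```text
clock: 24.48
position: [0.5436, -0.2349, 0.0332]
tool_rot: [[-0.309, 0.951, 0.003], [0.951, 0.309, -0.005], [-0.006, 0.002, -1.0]]
force: [1.1, 0.9, -1.3]
width: 0.454
```

```bash
python3 go.py kB .0327
```

```text
kB [ 0.5432 -0.2361]
t 24.48 pos [ 0.5436 -0.2349  0.0332] yaw 18.02 tilt [0.1  0.33 0.  ] F [ 1.1  0.9 -1.3] w 0.454
shift now [-0.04 -0.03  0.02] shift after turn [-0.04 -0.03  0.02] turn z 0.0
```

>>> carry_out(moves="0 0 0.08 0 0 0 0;0 0 0.06 0 0 0 0;0 0 0 0 0 0 0")

```text
clock: 24.85
position: [0.5441, -0.2352, 0.033]
tool_rot: [[-0.309, 0.951, 0.004], [0.951, 0.309, -0.007], [-0.008, 0.002, -1.0]]
force: [0.2, -0.8, -1.6]
width: 0.453
```

```bash
python3 go.py kB .0327
```

```text
kB [ 0.5432 -0.2361]
t 24.85 pos [ 0.5441 -0.2352  0.033 ] yaw 18.0 tilt [0.09 0.46 0.  ] F [ 0.2 -0.8 -1.6] w 0.453
shift now [-0.03 -0.05  0.01] shift after turn [-0.03 -0.05  0.01] turn z -0.0
```

Blue is on the floor and z has stalled at the expected height. Releasing, and on to red.

>>> carry_out(moves="0 0 0 0 0 0 0.6;0 0 0 0 0 0 1;0 0 0 0 0 0 1;0 0 0 0 0 0 1;0 0 -0.5 0 0 0 1;0 0 -1 0 0 0 1;0 0 -1 0 0 0 1;0 0 -1 0 0 0 1")

```text
clock: 25.85
position: [0.5434, -0.2341, 0.1228]
tool_rot: [[-0.309, 0.951, 0.002], [0.951, 0.309, -0.005], [-0.006, 0.001, -1.0]]
force: [0.7, -0.9, 0.1]
width: 1.002
```

>>> carry_out(moves="0 0 -1 0 -0.04 0 1;0 0 -0.4 0 0 0 1;0 0 0 0 0 0 1")

```text
clock: 26.22
position: [0.5444, -0.2341, 0.1626]
tool_rot: [[-0.309, 0.951, 0.009], [0.951, 0.31, -0.014], [-0.016, 0.004, -1.0]]
force: [0.1, 0.2, 0.2]
width: 0.998
```

```bash
python3 go.py cR .15
```

```text
cR [0.5163 0.1608]
t 26.23 pos [ 0.5444 -0.2341  0.1626] yaw 18.03 tilt [0.23 0.92 0.  ] F [0.1 0.2 0.2] w 0.998
shift now [15.37  3.82  0.27] shift after turn [15.79  1.25  0.26] turn z 0.94
```

>>> carry_out(moves="0.5 0 0 0.02 0.09 0.94 1;1 0.08 -0.02 0 0 0 1;1 0.08 -0.02 0 0 0 1;1 0.08 -0.02 0 0 0 1;1 0.08 -0.02 0 0 0 1;1 0.08 -0.02 0 0 0 1;1 0.08 -0.02 0 0 0 1;1 0.08 -0.02 0 0 0 1")

```text
clock: 27.22
position: [0.524, -0.044, 0.1579]
tool_rot: [[-0.139, 0.99, -0.011], [0.99, 0.139, 0.005], [0.006, -0.01, -1.0]]
force: [-0.1, 0.1, 1.0]
width: 0.996
```

>>> carry_out(moves="1 0.08 -0.02 0 0 0 1;1 0.08 -0.02 0 0 0 1;1 0.08 -0.02 0 0 0 1;1 0.08 -0.02 0 0 0 1;1 0.08 -0.02 0 0 0 1;1 0.08 -0.02 0 0 0 1;1 0.08 -0.02 0 0 0 1;0 0 0 0 0 0 1")

```text
clock: 28.22
position: [0.5079, 0.1375, 0.1545]
tool_rot: [[-0.142, 0.99, -0.024], [0.99, 0.142, 0.006], [0.009, -0.023, -1.0]]
force: [0.3, -0.2, -0.1]
width: 0.998
```

```bash
python3 go.py cR .045
```

```text
cR [0.5163 0.1608]
t 28.23 pos [0.5079 0.1375 0.1545] yaw 8.19 tilt [-1.34 -0.52 -0.  ] F [ 0.3 -0.2 -0.1] w 0.998
shift now [0.84 0.57 4.38] shift after turn [0.83 0.57 4.38] turn z -0.04
```

>>> carry_out(moves="0.85 0.6 0 -0.13 -0.05 -0.04 1;0 0 1 0 0 0 1;0 0 1 0 0 0 1;0 0 1 0 0 0 1;0 0 0.6 0 0 0 1;0 0 0 0 0 0 1")

```text
clock: 28.98
position: [0.5199, 0.1526, 0.0582]
tool_rot: [[-0.144, 0.99, -0.005], [0.99, 0.144, -0.005], [-0.004, -0.005, -1.0]]
force: [-1.0, 1.0, 0.0]
width: 1.0
```

```bash
python3 go.py cR .045
```

```text
cR [0.5163 0.1608]
t 28.98 pos [0.5199 0.1526 0.0582] yaw 8.27 tilt [-0.31  0.24  0.  ] F [-1.  1.  0.] w 1.0
shift now [ 0.35 -0.09  0.53] shift after turn [ 0.35 -0.09  0.53] turn z -0.03
```

>>> carry_out(moves="0.35 -0.05 0.5 -0.03 0.02 -0.03 1;0 0 0 0 0 0 1;0.05 0 0 0 0 0 0.6;0 0 0 0 0 0 0.5;0 0 0 0 0 0 0.5")

```text
clock: 29.6
position: [0.5185, 0.1632, 0.0471]
tool_rot: [[-0.149, 0.989, 0.004], [0.989, 0.149, 0.0], [-0.0, 0.004, -1.0]]
force: [0.3, -0.9, 0.3]
width: 0.7
```

```bash
python3 go.py cR .045
```

```text
cR [0.5163 0.1608]
t 29.6 pos [0.5185 0.1632 0.0471] yaw 8.59 tilt [0.21 0.01 0.  ] F [ 0.3 -0.9  0.3] w 0.7
shift now [-0.08 -0.1   0.08] shift after turn [-0.08 -0.1   0.08] turn z -0.0
```

>>> carry_out(moves="-0.1 0 0.1 0 0 0 0.5;0 0 0 0 0 0 0;0 0 0 0 0 0 0;0 0 0 0 0 0 0;0 0 0 0 0 0 0;0 0 0 0 0 0 0")

```text
clock: 30.35
position: [0.5189, 0.1604, 0.0446]
tool_rot: [[-0.149, 0.989, 0.004], [0.989, 0.149, 0.0], [-0.0, 0.004, -1.0]]
force: [-0.9, 0.6, -0.4]
width: 0.452
```

```bash
python3 go.py cR .045
```

```text
cR [0.5163 0.1608]
t 30.35 pos [0.5189 0.1604 0.0446] yaw 8.57 tilt [0.22 0.02 0.  ] F [-0.9  0.6 -0.4] w 0.452
shift now [ 0.03 -0.1  -0.02] shift after turn [ 0.03 -0.1  -0.02] turn z -0.0
```

>>> carry_out(moves="0 0 -0.4 0 0 0 0;0 0 -0.8 0 0 0 0;0 0 -1 0 0 0 0;0 0 -1 0 0 0 0;0 0 -1 0 0 0 0;0 0 0 0 0 0 0")

```text
clock: 31.1
position: [0.5178, 0.1604, 0.1544]
tool_rot: [[-0.15, 0.989, 0.003], [0.989, 0.15, 0.0], [-0.0, 0.003, -1.0]]
force: [-0.4, -0.0, -1.8]
width: 0.453
```

```bash
python3 go.py kR .15
```

```text
kR [ 0.5284 -0.1905]
t 31.1 pos [0.5178 0.1604 0.1544] yaw 8.62 tilt [0.16 0.01 0.  ] F [-0.4 -0.  -1.8] w 0.453
shift now [-13.94  -1.68   0.18] shift after turn [-13.48  -3.93   0.17] turn z -0.94
```

>>> carry_out(moves="-0.5 0 0 0 0 -0.94 0;-1 -0.3 -0.03 0 0 0 0;-1 -0.3 -0.03 0 0 0 0;-1 -0.3 -0.03 0 0 0 0;-1 -0.3 -0.03 0 0 0 0;-1 -0.3 -0.03 0 0 0 0;-1 -0.3 -0.03 0 0 0 0;-1 -0.3 -0.03 0 0 0 0")

```text
clock: 32.1
position: [0.5203, -0.0391, 0.152]
tool_rot: [[-0.32, 0.948, -0.007], [0.948, 0.32, 0.001], [0.003, -0.006, -1.0]]
force: [0.6, -0.4, -1.6]
width: 0.453
```

>>> carry_out(moves="-1 -0.25 -0.03 0 0 0 0;-1 -0.25 -0.03 0 0 0 0;-1 -0.25 -0.03 0 0 0 0;-1 -0.25 -0.03 0 0 0 0;-1 -0.25 -0.03 0 0 0 0;0 0 0 0 0 0 0")

```text
clock: 32.85
position: [0.5263, -0.1741, 0.1484]
tool_rot: [[-0.316, 0.949, -0.016], [0.949, 0.316, 0.002], [0.007, -0.015, -1.0]]
force: [-0.7, 0.2, -1.3]
width: 0.454
```

```bash
python3 go.py kR .0326
```

```text
kR [ 0.5284 -0.1905]
t 32.85 pos [ 0.5263 -0.1741  0.1484] yaw 18.45 tilt [-0.84 -0.42 -0.  ] F [-0.7  0.2 -1.3] w 0.454
shift now [-0.68 -0.06  4.63] shift after turn [-0.68 -0.05  4.63] turn z 0.04
```

>>> carry_out(moves="-0.65 -0.1 0 -0.08 -0.04 0.04 0;0 0 0.9 0 0 0 0;0 0 0.9 0 0 0 0;0 0 0 0 0 0 0")

```text
clock: 33.35
position: [0.5288, -0.1901, 0.1011]
tool_rot: [[-0.311, 0.95, 0.001], [0.95, 0.311, 0.0], [0.0, 0.001, -1.0]]
force: [0.3, 0.9, -0.5]
width: 0.454
```

```bash
python3 go.py kR .0326;python3 ov.py o8 29
```

```text
kR [ 0.5284 -0.1905]
t 33.35 pos [ 0.5288 -0.1901  0.1011] yaw 18.13 tilt [ 0.04 -0.01 -0.  ] F [ 0.3  0.9 -0.5] w 0.454
shift now [-0.01 -0.02  2.74] shift after turn [-0.01 -0.02  2.74] turn z 0.01
```

View pics/o8.png

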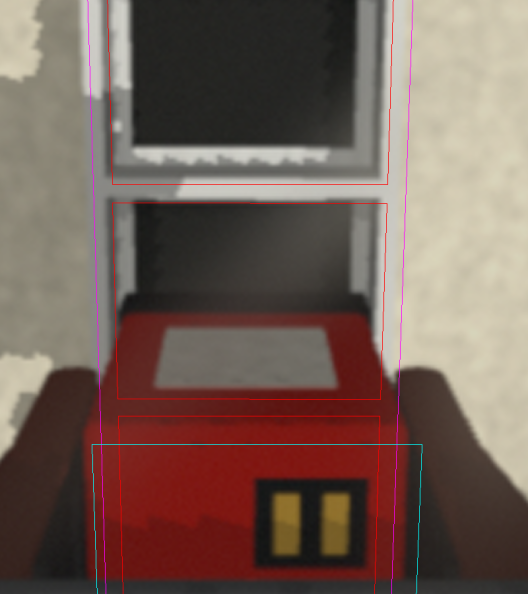

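>>> carry_out(moves="-0.1 0 0.8 0 0 0 0;0 0 0.8 0 0 0 0;0 0 0.4 0 0 0 0;0 0 0.2 0 0 0 0;0 0 0.1 0 0 0 0;0 0 0 0 0 0 0")

```text
clock: 34.15
position: [0.5326, -0.1932, 0.0435]
tool_rot: [[-0.312, 0.95, 0.007], [0.95, 0.312, -0.002], [-0.004, 0.006, -1.0]]
force: [-0.4, -0.4, -3.0]
width: 0.457
```

```bash
python3 go.py kR .0326
```

```text
kR [ 0.5284 -0.1905]
t 34.15 pos [ 0.5326 -0.1932  0.0435] yaw 18.16 tilt [0.33 0.2  0.  ] F [-0.4 -0.4 -3. ] w 0.457
shift now [ 0.16 -0.13  0.44] shift after turn [ 0.16 -0.13  0.44] turn z 0.02
```

>>> carry_out(moves="0.1 -0.13 0.1 0.03 0.02 0.02 0;0 0 0.12 0 0 0 0;0 0 0.1 0 0 0 0;0 0 0.1 0 0 0 0;0 0 0.08 0 0 0 0;0 0 0 0 0 0 0")

```text
clock: 34.9
position: [0.5293, -0.1923, 0.0328]
tool_rot: [[-0.308, 0.951, 0.002], [0.951, 0.308, -0.002], [-0.002, 0.001, -1.0]]
force: [0.7, -0.3, -2.8]
width: 0.451
```

```bash
python3 go.py kR .0326
```

```text
kR [ 0.5284 -0.1905]
t 34.9 pos [ 0.5293 -0.1923  0.0328] yaw 17.93 tilt [ 0.06  0.13 -0.  ] F [ 0.7 -0.3 -2.8] w 0.451
shift now [ 0.08 -0.01  0.01] shift after turn [ 0.08 -0.01  0.01] turn z -0.01
```

>>> carry_out(moves="0 0 0.08 0 0 0 0;0 0 0.06 0 0 0 0;0 0 0 0 0 0 0")

```text
clock: 35.28
position: [0.5296, -0.1924, 0.0329]
tool_rot: [[-0.308, 0.952, 0.002], [0.952, 0.308, -0.005], [-0.005, 0.001, -1.0]]
force: [-0.3, -0.2, -1.9]
width: 0.457
```

```bash
python3 go.py kR .0326
```

```text
kR [ 0.5284 -0.1905]
t 35.27 pos [ 0.5296 -0.1924  0.0329] yaw 17.91 tilt [0.03 0.28 0.  ] F [-0.3 -0.2 -1.9] w 0.457
shift now [ 0.09 -0.02  0.01] shift after turn [ 0.09 -0.02  0.01] turn z -0.01
```

Red is on the floor, stalled as before. Releasing, and on to green.

>>> carry_out(moves="0 0 0 0 0 0 0.6;0 0 0 0 0 0 1;0 0 0 0 0 0 1;0 0 0 0 0 0 1;0 0 -0.5 0 0 0 1;0 0 -1 0 0 0 1;0 0 -1 0 0 0 1;0 0 -1 0 0 0 1")

```text
clock: 36.28
position: [0.5289, -0.1915, 0.1228]
tool_rot: [[-0.308, 0.951, -0.0], [0.951, 0.308, -0.003], [-0.002, -0.001, -1.0]]
force: [0.3, -0.5, 0.5]
width: 1.001
```

>>> carry_out(moves="0 0 -1 0 0.04 0 1;0 0 -0.4 0 0 0 1;0 0 0 0 0 0 1")

```text
clock: 36.65
position: [0.53, -0.1915, 0.1624]
tool_rot: [[-0.308, 0.951, 0.002], [0.951, 0.308, 0.002], [0.001, 0.003, -1.0]]
force: [-0.6, -0.5, 0.1]
width: 0.999
```

```bash
python3 go.py cG .15;python3 - <<'E'
from bench import bot
import cv2
d=bot.snapshot("scene");cv2.imwrite("pics/s9.png",cv2.resize(d["pixels"][100:300,80:310,::-1],None,fx=3,fy=3))
E
```

```text
cG [0.5244 0.1074]
t 36.65 pos [ 0.53   -0.1915  0.1624] yaw 17.97 tilt [ 0.15 -0.08  0.  ] F [-0.6 -0.5  0.1] w 0.999
shift now [11.44  3.47  0.52] shift after turn [11.85  1.56  0.52] turn z 0.94
```

View pics/s9.png

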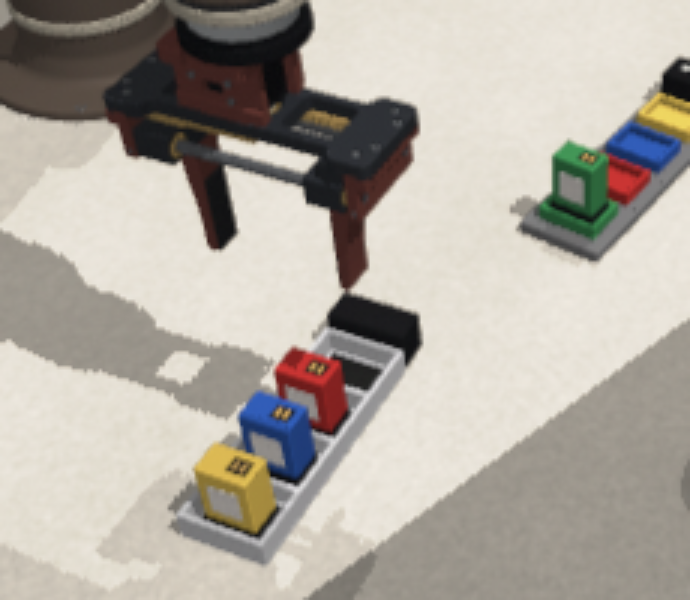

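Yellow, blue and red stand upright in consecutive compartments (crop px 235,490 / 278,435 / 312,390). Only the compartment by the black end is still empty. Green next.

>>> carry_out(moves="0.5 0.1 0 0 0 0.94 1;1 0.14 -0.02 0 0 0 1;1 0.14 -0.02 0 0 0 1;1 0.14 -0.02 0 0 0 1;1 0.14 -0.02 0 0 0 1;1 0.14 -0.02 0 0 0 1;1 0.14 -0.02 0 0 0 1;1 0.14 -0.02 0 0 0 1")

```text
clock: 37.7
position: [0.5219, 0.0016, 0.1567]
tool_rot: [[-0.14, 0.99, -0.013], [0.99, 0.14, 0.005], [0.007, -0.012, -1.0]]
force: [-0.2, -0.2, -0.2]
width: 1.001
```

>>> carry_out(moves="1 0.1 -0.02 0 0 0 1;1 0.1 -0.02 0 0 0 1;1 0.1 -0.02 0 0 0 1;0.7 0.1 -0.02 0 0 0 1;0 0 0 0 0 0 1")

```text
clock: 38.33
position: [0.5154, 0.0992, 0.1543]
tool_rot: [[-0.144, 0.989, -0.021], [0.99, 0.144, 0.005], [0.008, -0.02, -1.0]]
force: [-0.2, -1.0, -0.3]
width: 1.002
```

```bash
python3 go.py cG .045
```

```text
cG [0.5244 0.1074]
t 38.33 pos [0.5154 0.0992 0.1543] yaw 8.27 tilt [-1.15 -0.46 -0.  ] F [-0.2 -1.  -0.3] w 1.002
shift now [0.24 0.49 4.36] shift after turn [0.24 0.49 4.36] turn z -0.03
```

>>> carry_out(moves="0.3 0.55 0 -0.11 -0.05 -0.03 1;0 0 1 0 0 0 1;0 0 1 0 0 0 1;0 0 1 0 0 0 1;0 0 0.6 0 0 0 1;0 0 0 0 0 0 1")

```text
clock: 39.08
position: [0.5336, 0.1056, 0.0611]
tool_rot: [[-0.144, 0.99, 0.006], [0.99, 0.144, -0.003], [-0.004, 0.006, -1.0]]
force: [0.9, 0.4, 0.2]
width: 1.001
```

```bash
python3 go.py cG .045
```

```text
cG [0.5244 0.1074]
t 39.08 pos [0.5336 0.1056 0.0611] yaw 8.29 tilt [0.32 0.22 0.  ] F [0.9 0.4 0.2] w 1.001
shift now [ 0.13 -0.36  0.64] shift after turn [ 0.13 -0.36  0.64] turn z -0.03
```

>>> carry_out(moves="0.1 -0.3 0.6 0.03 0.02 -0.03 1;0 0 0 0 0 0 1;0 0 0 0 0 0 0.6;0 0 0 0 0 0 0.5;0 0 0 0 0 0 0.5")

```text
clock: 39.7
position: [0.5271, 0.1073, 0.0474]
tool_rot: [[-0.149, 0.989, 0.004], [0.989, 0.149, 0.0], [-0.0, 0.004, -1.0]]
force: [-0.1, 0.5, 0.4]
width: 0.698
```

```bash
python3 go.py cG .045
```

```text
cG [0.5244 0.1074]
t 39.7 pos [0.5271 0.1073 0.0474] yaw 8.58 tilt [0.23 0.02 0.  ] F [-0.1  0.5  0.4] w 0.698
shift now [ 0.02 -0.11  0.09] shift after turn [ 0.02 -0.11  0.09] turn z -0.0
```

>>> carry_out(moves="0 0 0.1 0 0 0 0.5;0 0 0 0 0 0 0;0 0 0 0 0 0 0;0 0 0 0 0 0 0;0 0 0 0 0 0 0;0 0 0 0 0 0 0")

```text
clock: 40.45
position: [0.5267, 0.1072, 0.0449]
tool_rot: [[-0.149, 0.989, 0.003], [0.989, 0.149, -0.0], [-0.001, 0.003, -1.0]]
force: [-1.6, -0.2, 0.9]
width: 0.458
```

>>> carry_out(moves="0 0 -0.4 0 0 0 0;0 0 -0.8 0 0 0 0;0 0 -1 0 0 0 0;0 0 -1 0 0 0 0;0 0 -1 0 0 0 0;0 0 0 0 0 0 0")

```text
clock: 41.2
position: [0.5267, 0.1074, 0.1547]
tool_rot: [[-0.15, 0.989, 0.004], [0.989, 0.15, 0.001], [0.0, 0.004, -1.0]]
force: [0.4, 0.0, -2.2]
width: 0.455
```

```bash
python3 go.py kG .15
```

```text
kG [ 0.5136 -0.1448]
t 41.2 pos [0.5267 0.1074 0.1547] yaw 8.62 tilt [ 0.24 -0.   -0.  ] F [ 0.4  0.  -2.2] w 0.455
shift now [-9.9  -2.03  0.18] shift after turn [-9.43 -3.62  0.17] turn z -0.94
```

>>> carry_out(moves="-0.5 -0.1 0 0 0 -0.94 0;-1 -0.4 -0.03 0 0 0 0;-1 -0.4 -0.03 0 0 0 0;-1 -0.4 -0.03 0 0 0 0;-1 -0.4 -0.03 0 0 0 0;-1 -0.4 -0.03 0 0 0 0;-1 -0.4 -0.03 0 0 0 0;-1 -0.4 -0.03 0 0 0 0")

```text
clock: 42.2
position: [0.5106, -0.0978, 0.1521]
tool_rot: [[-0.32, 0.948, -0.004], [0.948, 0.32, 0.003], [0.004, -0.003, -1.0]]
force: [0.5, -1.4, -2.0]
width: 0.455
```

>>> carry_out(moves="-0.8 -0.3 -0.02 0 0 0 0;0 0 0 0 0 0 0")

```text
clock: 42.45
position: [0.5083, -0.1221, 0.1503]
tool_rot: [[-0.316, 0.949, -0.007], [0.949, 0.316, 0.003], [0.005, -0.005, -1.0]]
force: [-0.6, 0.7, -2.3]
width: 0.457
```

```bash
python3 go.py kG .0329
```

```text
kG [ 0.5136 -0.1448]
t 42.45 pos [ 0.5083 -0.1221  0.1503] yaw 18.42 tilt [-0.3  -0.27 -0.  ] F [-0.6  0.7 -2.3] w 0.457
shift now [-0.95 -0.06  4.69] shift after turn [-0.95 -0.06  4.69] turn z 0.04
```

>>> carry_out(moves="-0.95 -0.1 0 -0.03 -0.03 0.04 0;0 0 0.9 0 0 0 0;0 0 0.9 0 0 0 0;0 0 0 0 0 0 0")

```text
clock: 42.95
position: [0.5145, -0.1465, 0.1029]
tool_rot: [[-0.31, 0.951, 0.001], [0.951, 0.31, -0.001], [-0.001, 0.001, -1.0]]
force: [-0.3, 0.1, -2.9]
width: 0.448
```

```bash
python3 go.py kG .0329;python3 ov.py o10 29
```

```text
kG [ 0.5136 -0.1448]
t 42.95 pos [ 0.5145 -0.1465  0.1029] yaw 18.08 tilt [ 0.04  0.05 -0.  ] F [-0.3  0.1 -2.9] w 0.448
shift now [ 0.08 -0.02  2.8 ] shift after turn [ 0.08 -0.02  2.8 ] turn z 0.01
```

View pics/o10.png

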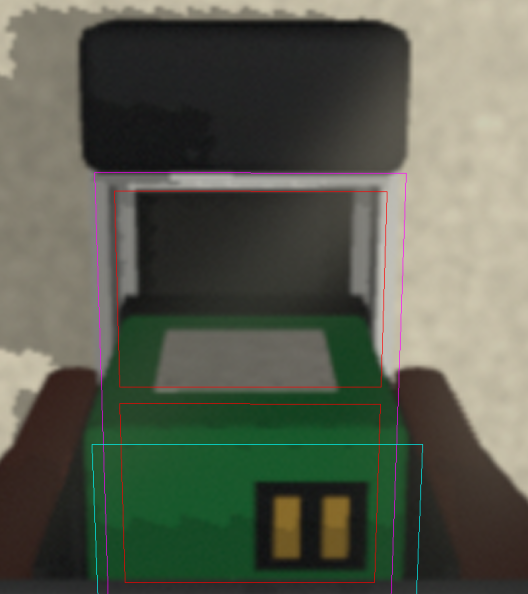

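>>> carry_out(moves="0.05 0 0.8 0 0 0 0;0 0 0.8 0 0 0 0;0 0 0.4 0 0 0 0;0 0 0.2 0 0 0 0;0 0 0.1 0 0 0 0;0 0 0 0 0 0 0")

```text
clock: 43.75
position: [0.5195, -0.1458, 0.0499]
tool_rot: [[-0.311, 0.95, 0.01], [0.95, 0.311, -0.003], [-0.006, 0.009, -1.0]]
force: [-0.8, -0.3, -1.2]
width: 0.452
```

```bash
python3 go.py kG .0329
```

```text
kG [ 0.5136 -0.1448]
t 43.75 pos [ 0.5195 -0.1458  0.0499] yaw 18.13 tilt [ 0.5   0.36 -0.  ] F [-0.8 -0.3 -1.2] w 0.452
shift now [ 0.11 -0.22  0.68] shift after turn [ 0.11 -0.22  0.68] turn z 0.01
```

>>> carry_out(moves="0.05 -0.2 0.2 0.05 0.04 0 0;0 0 0.2 0 0 0 0;0 0 0.1 0 0 0 0;0 0 0.1 0 0 0 0;0 0 0.08 0 0 0 0;0 0 0.08 0 0 0 0;0 0 0.06 0 0 0 0;0 0 0 0 0 0 0")

```text
clock: 44.75
position: [0.5145, -0.1466, 0.0332]
tool_rot: [[-0.311, 0.95, -0.0], [0.95, 0.311, -0.003], [-0.003, -0.001, -1.0]]
force: [-0.0, -0.0, -2.2]
width: 0.453
```

```bash
python3 go.py kG .0329
```

```text
kG [ 0.5136 -0.1448]
t 44.75 pos [ 0.5145 -0.1466  0.0332] yaw 18.11 tilt [-0.07  0.18  0.  ] F [-0.  -0.  -2.2] w 0.453
shift now [ 0.08 -0.01  0.01] shift after turn [ 0.08 -0.01  0.01] turn z 0.01
```

>>> carry_out(moves="0 0 0.08 0 0 0 0;0 0 0.06 0 0 0 0;0 0 0 0 0 0 0")

```text
clock: 45.12
position: [0.5149, -0.1466, 0.033]
tool_rot: [[-0.311, 0.95, 0.0], [0.95, 0.311, -0.006], [-0.006, -0.002, -1.0]]
force: [0.2, 1.1, -2.6]
width: 0.452
```

>>> carry_out(moves="0 0 0 0 0 0 0.6;0 0 0 0 0 0 1;0 0 0 0 0 0 1;0 0 0 0 0 0 1;0 0 -0.5 0 0 0 1;0 0 -1 0 0 0 1;0 0 -1 0 0 0 1;0 0 -1 0 0 0 1")

```text
clock: 46.12
position: [0.5143, -0.1454, 0.1228]
tool_rot: [[-0.312, 0.95, -0.002], [0.95, 0.312, -0.004], [-0.003, -0.003, -1.0]]
force: [0.4, 0.6, 0.8]
width: 1.002
```

>>> carry_out(moves="0 0 -1 0 0 0 1;0.8 0 -0.5 0 0 0 1;1 0 0 0 0 0 1;1 0 0 0 0 0 1;1 0 0 0 0 0 1;1 0 0 0 0 0 1;1 0 0 0 0 0 1;0 0 0 0 0 0 1")

```text
clock: 47.12
position: [0.464, 0.0045, 0.1651]
tool_rot: [[-0.317, 0.948, 0.001], [0.948, 0.317, -0.005], [-0.005, -0.0, -1.0]]
force: [-0.6, 0.6, -1.4]
width: 1.0
```

```bash
python3 - <<'E'
from bench import bot
import cv2
d=bot.snapshot("scene");cv2.imwrite("pics/s11.png",cv2.resize(d["pixels"][100:300,80:310,::-1],None,fx=3,fy=3))
d=bot.snapshot("top");cv2.imwrite("pics/t11.png",cv2.resize(d["pixels"][225:315,335:475,::-1],None,fx=5.5,fy=5.5,interpolation=cv2.INTER_CUBIC))
s=bot.observe();print(s["clock"],s["position"],s["force"])
E
```

```text
47.225 [0.46482146 0.00227441 0.16500858] [0.02469439 0.95619233 0.2790524 ]
```

View pics/s11.png

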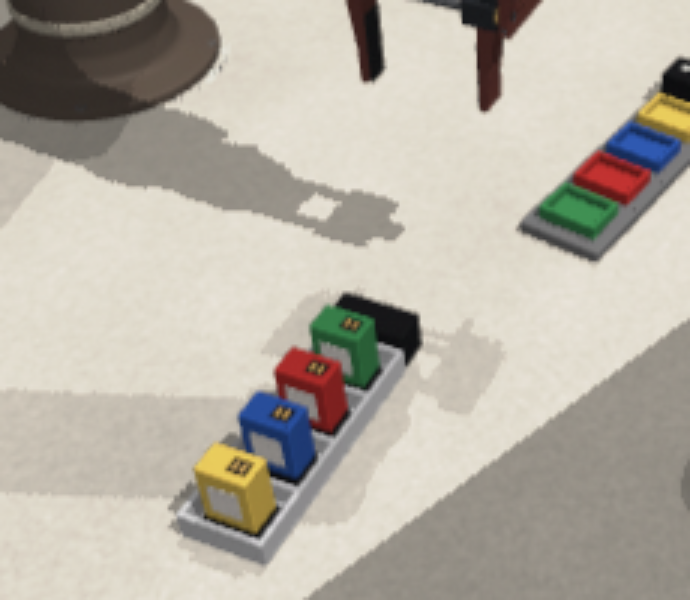

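View pics/t11.png

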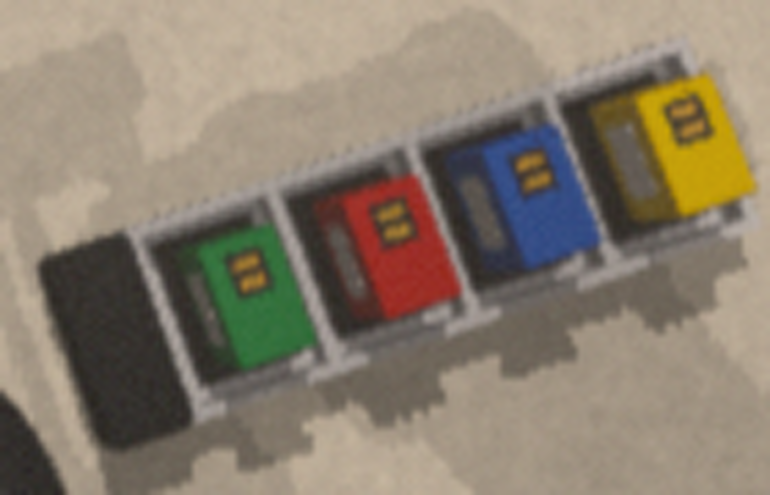

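```bash
python3 - <<'E'
from fit import *
import cv2
d=bot.snapshot("top")
q=[.5358,-.2133,np.radians(18)]
C=dict(Y=[(640,95),(712,73),(755,190),(683,218)],B=[(487,145),(558,124),(598,245),(530,270)],R=[(348,195),(415,175),(460,297),(390,322)],G=[(202,243),(267,222),(315,347),(245,370)])
c,s=np.cos(q[2]),np.sin(q[2])
for k,p in C.items():
    S=[(d,[(20,13,64),(20,-13,64),(-20,-13,64),(-20,13,64)],full(p,5.5,(335,225)))]
    x,r=fit(S,q);e=x[:2]-np.array(q[:2]);print(k,"crate x,y mm",np.round([1e3*(c*e[0]+s*e[1]),1e3*(-s*e[0]+c*e[1])],1),"yaw",np.degrees(x[2]).round(1))
o=cv2.imread("pics/top0.png")[:,:,::-1].astype(int)
print("mug diff",abs(o[95:170,255:330]-d["pixels"][95:170,255:330].astype(int)).mean())
bot.hand_in()
E
```

```text
Y crate x,y mm [ -0.6 -73.8] yaw 16.6
B crate x,y mm [ -0.1 -23.2] yaw 16.0
R crate x,y mm [-0.9 23.2] yaw 16.4
G crate x,y mm [-0.2 70.9] yaw 16.6
mug diff 10.3232
the job is handed in; nothing more can be done
```

```bash
python3 - <<'E'
from bench import bot
import cv2
d=bot.snapshot("top");cv2.imwrite("pics/t12.png",d["pixels"][:,:,::-1])
E
```

```text
the job is handed in; nothing more can be done
```

All four packs are in the crate in reverse order, and the job was handed in at about 47 s of the 99 s. From the crate's black end the order is green, red, blue, yellow; on the charger it was yellow, blue, red, green.

- **Setting down:** I lowered each pack in small steps until it stopped on the compartment floor. Then I released it and moved the gripper clear.
- **Position:** In the last top view every pack measured within about 2 mm of its compartment centre and about 1.5° off the crate's direction. The final camera pictures showed all four standing upright.
- **Height and tilt:** I did not measure these separately. Each pack stopped within about 0.5 mm of the floor height I had predicted.
- **First grip:** Yellow was gripped about 9 mm higher than planned, and the tool moved about 5 mm sideways as the fingers closed. It held and was placed normally.
- **Mug, not settled:** My picture comparison around the mug showed a mean difference of 10 grey levels, where I expected almost none. The arm or its shadow in that view may explain it. I handed in before looking further, and the camera no longer works after that. By my measurements no planned tool path came within about 5 cm of the mug, and no force above about 15 N showed up; that peak came while gripping yellow at the charger.

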